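Unload the bench label printer

TASK

The label printer is going out for service: press its power button first to switch it off, then empty it into the steel tray. Push down each black cartridge until its push-push latch trips, draw it out as it springs up, and slide every paper label reel up off its spindle. Leave them all inside the tray on its floor, none on top of another, reels flat, cartridges on any face, and leave the two loose bottles beside the printer where they stand.

Things in the scene. Friction and masses are not known exactly. Their poses are not given: they have to be found in the camera images.
- labeller: white bench label printer, fixed, 215 x 247 mm; origin on the bench under the middle of its four bays; x to its rear, y to the left seen from the display side, z up. High part x -76 to 46 mm, y +-123, deck 88 mm above the bench, with four bays open at the top. Low rear deck x 46 to 138 mm, 40 mm above the bench, with two upright steel spindles and the power button
- power (a joint): travel (m) of the power button, a black round push button on the rear deck: 0 released, 0.006 fully down (5 N); springs back. Counts as pressed beyond 0.004
- power_top (a point): middle of the top face of the power button (26 mm diameter), 100 mm to the right of the labeller's middle; pressed straight down
- cartridge_0: black ribbon cartridge 0, closed block 70 x 34 x 60 mm (x, y, z), about 70 g, origin at the centre of its underside; grey ribs round its top. If present it starts upright in bay 0 (mouth 73 x 37 mm, centre at x = 0, y = 93 mm of the labeller; axes parallel to the labeller's) on the latched carrier, top only 2 mm above the deck: too little to grip
- cartridge_0_mid (a point): centre of cartridge 0
- carrier_0 (a joint): height (m) of the spring carrier under bay 0: 0 latched, -0.009 lower stop, +0.028 sprung up (cartridge, resting loose on it, stands 30 mm above the deck). From 0, pressing the cartridge 7 to 9 mm down (about 7 N) trips the latch; let go, it rises within 1 s. If pressed from up to just past 0 it latches again; to the stop, it rises again. Empty, it stays at 0
- cartridge_1: black ribbon cartridge 1, closed block 70 x 34 x 60 mm (x, y, z), about 70 g, origin at the centre of its underside; grey ribs round its top. If present it starts upright in bay 1 (mouth 73 x 37 mm, centre at x = 0, y = 31 mm of the labeller; axes parallel to the labeller's) on the latched carrier, top only 2 mm above the deck: too little to grip
- cartridge_1_mid (a point): centre of cartridge 1
- carrier_1 (a joint): height (m) of the spring carrier under bay 1: 0 latched, -0.009 lower stop, +0.028 sprung up (cartridge, resting loose on it, stands 30 mm above the deck). From 0, pressing the cartridge 7 to 9 mm down (about 7 N) trips the latch; let go, it rises within 1 s. If pressed from up to just past 0 it latches again; to the stop, it rises again. Empty, it stays at 0
- cartridge_2: black ribbon cartridge 2, closed block 70 x 34 x 60 mm (x, y, z), about 70 g, origin at the centre of its underside; grey ribs round its top. If present it starts upright in bay 2 (mouth 73 x 37 mm, centre at x = 0, y = -31 mm of the labeller; axes parallel to the labeller's) on the latched carrier, top only 2 mm above the deck: too little to grip
- cartridge_2_mid (a point): centre of cartridge 2
- carrier_2 (a joint): height (m) of the spring carrier under bay 2: 0 latched, -0.009 lower stop, +0.028 sprung up (cartridge, resting loose on it, stands 30 mm above the deck). From 0, pressing the cartridge 7 to 9 mm down (about 7 N) trips the latch; let go, it rises within 1 s. If pressed from up to just past 0 it latches again; to the stop, it rises again. Empty, it stays at 0
- cartridge_3: black ribbon cartridge 3, closed block 70 x 34 x 60 mm (x, y, z), about 70 g, origin at the centre of its underside; grey ribs round its top. If present it starts upright in bay 3 (mouth 73 x 37 mm, centre at x = 0, y = -93 mm of the labeller; axes parallel to the labeller's) on the latched carrier, top only 2 mm above the deck: too little to grip
- cartridge_3_mid (a point): centre of cartridge 3
- carrier_3 (a joint): height (m) of the spring carrier under bay 3: 0 latched, -0.009 lower stop, +0.028 sprung up (cartridge, resting loose on it, stands 30 mm above the deck). From 0, pressing the cartridge 7 to 9 mm down (about 7 N) trips the latch; let go, it rises within 1 s. If pressed from up to just past 0 it latches again; to the stop, it rises again. Empty, it stays at 0
- reel_0: paper label reel 0, wound ring 58 mm outside diameter, 36 mm high, bore 27 mm, about 90 g; origin at the centre of its underside, z along its axis. If present it starts lying on the rear deck round spindle 0 (18 mm diameter, 60 mm high, at x = 92, y = 88 mm of the labeller), whose end is 24 mm above it: draw it straight up
- reel_0_mid (a point): centre of reel 0
- reel_1: paper label reel 1, wound ring 58 mm outside diameter, 36 mm high, bore 27 mm, about 90 g; origin at the centre of its underside, z along its axis. If present it starts lying on the rear deck round spindle 1 (18 mm diameter, 60 mm high, at x = 92, y = -5 mm of the labeller), whose end is 24 mm above it: draw it straight up
- reel_1_mid (a point): centre of reel 1
- steel_tray: loose pressed steel tray, 190 x 342 x 16 mm (x, y, z), origin at the centre of its underside; flat floor 2 mm thick, clear inside over x +-79, y +-150, rim 14 to 16 mm high
- reagent_d: bystander: white bottle with red cap, 44 mm diameter, 85 mm high; origin at the centre of its underside
- reagent_e: bystander: brown bottle with white cap, 54 mm diameter, 105 mm high; origin at the centre of its underside

How it is judged:
On the way, in this order (a step that is already met when the one before it is completed fails the run):
1. the power button is pressed (value of joint power above 0.004 m), for 0.1 s.
2. then, and not before, a cartridge carrier springs up (value of joint any of carrier_0, carrier_1, carrier_2, carrier_3 above 0.02 m), for 0.1 s.
At the end, for the whole second after the job is handed in: Every cartridge and reel present is at rest in the level tray: centre within 78 x 152 mm (reels 75 x 148 mm) of its middle, none on another (centre under 42 mm, reels 32 mm, above the tray's underside), reels flat within 0.2 rad, either side up (x of cartridge_0_mid in the frame of steel_tray between -0.078 and 0.078 m and y of cartridge_0_mid in the frame of steel_tray between -0.152 and 0.152 m and z of cartridge_0_mid in the frame of steel_tray between 0.01 and 0.042 m and linear speed of each of cartridge_0, cartridge_1, cartridge_2, cartridge_3, reel_0, reel_1 below 0.03 m/s and x of cartridge_1_mid in the frame of steel_tray between -0.078 and 0.078 m and y of cartridge_1_mid in the frame of steel_tray between -0.152 and 0.152 m and z of cartridge_1_mid in the frame of steel_tray between 0.01 and 0.042 m and x of cartridge_2_mid in the frame of steel_tray between -0.078 and 0.078 m and y of cartridge_2_mid in the frame of steel_tray between -0.152 and 0.152 m and z of cartridge_2_mid in the frame of steel_tray between 0.01 and 0.042 m and x of cartridge_3_mid in the frame of steel_tray between -0.078 and 0.078 m and y of cartridge_3_mid in the frame of steel_tray between -0.152 and 0.152 m and z of cartridge_3_mid in the frame of steel_tray between 0.01 and 0.042 m and x of reel_0_mid in the frame of steel_tray between -0.075 and 0.075 m and y of reel_0_mid in the frame of steel_tray between -0.148 and 0.148 m and z of reel_0_mid in the frame of steel_tray between 0.01 and 0.032 m and (angle between reel_0's own z axis and vertical below 0.2 rad or angle between reel_0's own z axis and vertical above 2.94 rad) and x of reel_1_mid in the frame of steel_tray between -0.075 and 0.075 m and y of reel_1_mid in the frame of steel_tray between -0.148 and 0.148 m and z of reel_1_mid in the frame of steel_tray between 0.01 and 0.032 m and (angle between reel_1's own z axis and vertical below 0.2 rad or angle between reel_1's own z axis and vertical above 2.94 rad) and height (world z) of steel_tray below 0.01 m and angle between steel_tray's own z axis and vertical below 0.1 rad); the robot touches nothing.
It fails at once if one of the two loose bottles is moved more than 40 mm (distance of any of reagent_d, reagent_e from where it was at the start of the episode above 0.04 m).
Of cartridge_0, cartridge_1, cartridge_2, cartridge_3 only 3 to 4 are there at a start; the rules pass over those that are not, and their reading is None.
Of reel_0, reel_1 only 1 to 2 are there at a start; the rules pass over those that are not, and their reading is None.
At some moment in a run one of steel_tray may be knocked a few centimetres aside while the robot is not near it.
Once in a run the grip may slacken for a moment while it holds something.
It also fails if it takes over 210 s, if anything falls off the work surface, if the arm or the gripper's body presses on something with over 40 N, if the wrist force passes 120 N, or if a joint passes its speed limit or range.

ROBOT

A 6-joint arm with a two-finger parallel gripper is mounted at the origin on a cart in front of the work surface, level with it; the furniture and walls round the work are solid. World frame = base frame: x ahead of the robot, y to its left, z up, the work surface at z = 0. Lengths are in m, angles in rad, forces in N, time in s.
With the tool pointing down it reaches from about 0.325 to 0.85 m from the base axis. Payload 4.4 kg.
Tool frame: the origin (TCP) lies between the finger pads; the fingertips stand 17 mm ahead of it and the grasp point (between the pads) lies 2 mm behind it; y points along the fingers, z is the direction in which the jaws open and shut, and the axes are right-handed (so a half turn about y gives the same grasp; the last joint's range is limited). The gripper opens to 94 mm and grips with 3 to 60 N. Pads are 16 mm wide; open, the fingers measure 119 mm over their backs; the gripper's body (75 mm by 177 mm) begins 78 mm behind the grasp point.
Start: joints at [1.109, 0.207, 1.542, -0, 1.393, -0.15], TCP at [0.176, 0.547, 0.222] pointing down, gripper open.
Joint ranges: [-2.73, 2.73], [-0.86, 2.22], [0.23, 2.46], [-1.11, 4.25], [0.08, 2.63], [-2.82, 2.82]. Speed limits (rad/s): [2.79, 2.79, 3.14, 3.14, 3.14, 3.14].

INTERFACE

Orientations are given as a 3x3 rotation matrix whose columns are the frame's x, y, z axes.
In Python, from rig import bot gives the robot as it stands. The module is installed in compiled form; this text tells all that it offers.
- The arm moves only by the tool apply_moves, never from a script. Its argument "motion" is a list of rows, each an object with "claw": the opening, from -1 (shut) to 1 (fully open), so that 0 is half open; "translation": the shift along the tool's x, y, z in m, a list of three; "dr": the turn, a rotation vector about the tool's x, y, z in degrees, a list of three. A call has 1 to 20 rows; each row is the pose to reach, as a shift and turn from the pose measured when the call began, along the tool's axes at that moment; what a row does not reach only later rows make up. A row lasts 1/12 s, in which the tool goes at most 41.7 mm and 7.16 degrees, less where a joint would pass 70% of its speed; a pose out of reach is approached as far as the arm can. A call with a gripper value outside its range is refused whole. The fingers move at their own pace and stop on an object; the grip force is fixed at half the most. Time passes only in rows, so rows that repeat a pose let the fingers close. It gives the time, the measured TCP pose, the force and the opening at its end, in the units of the state.
- bot.state(): the state, without advancing time (a new reading comes with each control period).
- bot.capture(name): name is "scene" or "top" or "wrist"; returns a dict with "frame" (400x640x3 uint8, blue, green, red), "fx", "fy", "cx", "cy" (pixels), "position" and "orientation" of the camera in the world. Camera axes: x right, y up, looking along -z (the intrinsics and any distortion apply to the point x, -y, -z); pixel columns grow to the right and rows downward; lengths in m; the calibration is good to about 2 mm. The wrist camera is an equidistant fisheye: a pixel r from the principal point sees the ray r / f radians off the axis. A picture is of the moment at which its call begins. There is no depth.
- bot.job_done(): hands the job in, once; it reports no verdict.
Trained networks look in a picture, given as the dict that the camera call returned (one of the last four; its "shot" number tells which), for a name from the list of things; names that differ only in an ending like _2 or _b are one class to them, and where a whole thing is asked for, a point or a joint stands for the part that bears it (a point fixed in the world has none). Each returns a list of dicts, best first, with "conf" (0 to 1); they miss things now and then, are a little off and sometimes report something else, mostly with a low value. They report only what shows in the picture. A call takes as long as a camera call.
- bot.find_in(thing, picture): "rect" ([left, top, right, bottom] in pixels, round what is visible of it).
- bot.trace(thing, picture): "mask" (400x640 bool, what is visible of it) and "rect" ([left, top, right, bottom] in pixels, round what is visible of it).
The state is a dict: "time": time; "qpos": joint angles; "qvel": joint speeds; "joint_torque": joint torques, N m; "ee_pos": TCP position; "orientation": TCP orientation; "contact_force": force on the tool from outside, world axes, zero at the start; "ft_torque": the same for the moment, N m; "width": opening from 0.0 (shut) to 1.0 (fully open).
Only numpy, scipy, OpenCV 4.12 (cv2) and the standard library are available. Lean on these libraries where they do the work, as an engineer would, in place of code of your own. Each camera call takes 0.05 s, during which the arm holds its last target.

## Working session

There is one attempt and no reset: what is moved stays moved. The work goes in short steps, Python scripts to look and compute and a tool call to move; the robot and the scene stay as the last step left them, time stands still between calls to the robot, and variables do not carry over. Pictures are saved under pics/ and viewed, and the job is handed in when it is done.

Besides the shell and the picture viewer there is one more tool, called after "Request:" by a JSON object that holds its "method" and its "body", one argument or row to a line. apply_moves: Moves the arm, as the interface text tells. Its arguments: {"type":"object","properties":{"motion":{"type":"array","items":{"type":"object","properties":{"claw":{"type":"number"},"translation":{"type":"array","items":{"type":"number"}},"dr":{"type":"array","items":{"type":"number"}}}}}},"required":["motion"]}

```bash
mkdir -p pics; ls
python3 - <<'E'
from rig import bot
import cv2,numpy as np
s=bot.state(); print({k:np.round(v,4).tolist() for k,v in s.items()})
for n in ("scene","top","wrist"):
    c=bot.capture(n); cv2.imwrite(f"pics/{n}0.png",c["frame"])
    print(n,{k:(np.round(v,4).tolist() if k!='shot' else v) for k,v in c.items() if k!="frame"})
E
```

```text
pics
{'time': 0.0, 'qpos': [1.1085, 0.2074, 1.5429, -0.0, 1.3935, -0.1505], 'qvel': [0.0025, 0.0014, 0.0, -0.0002, 0.0009, 0.0007], 'joint_torque': [-0.0011, -37.0882, -28.1413, 0.0699, 0.0363, -0.0002], 'ee_pos': [0.176, 0.5466, 0.2213], 'orientation': [[0.9518, -0.001, 0.3067], [-0.3067, -0.002, 0.9518], [-0.0003, -1.0, -0.0022]], 'contact_force': [-0.56, -0.0583, 0.4711], 'ft_torque': [0.0154, 0.0235, 0.0245], 'width': 0.9965}
scene {'fx': 510.3738, 'fy': 510.3738, 'cx': 301.9127, 'cy': 195.8366, 'position': [-0.3417, -0.7691, 0.958], 'orientation': [[0.6785, 0.403, -0.6142], [-0.7344, 0.3943, -0.5525], [0.0195, 0.8259, 0.5635]], 'shot': 1}
top {'fx': 375.7859, 'fy': 375.7859, 'cx': 309.619, 'cy': 196.4096, 'position': [0.4782, 0.105, 1.0356], 'orientation': [[0.0144, 0.9938, -0.11], [-0.9999, 0.014, -0.0046], [-0.0031, 0.11, 0.9939]], 'shot': 2}
wrist {'fx': 309.7069, 'fy': 309.7069, 'cx': 315.218, 'cy': 200.4467, 'position': [0.1023, 0.5709, 0.3841], 'orientation': [[0.306, -0.9161, -0.2589], [0.952, 0.2939, 0.0852], [-0.002, -0.2726, 0.9621]], 'shot': 3}
```

View pics/scene0.png

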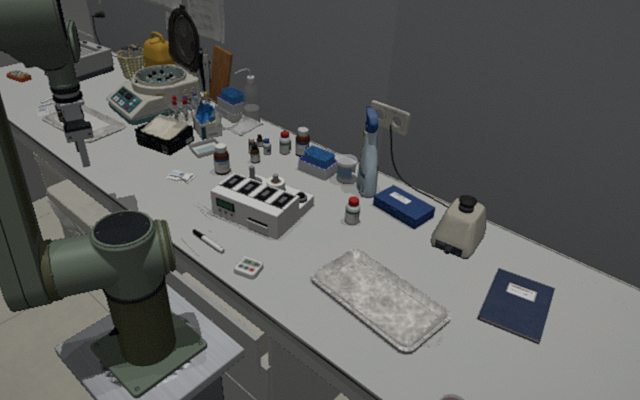

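View pics/top0.png

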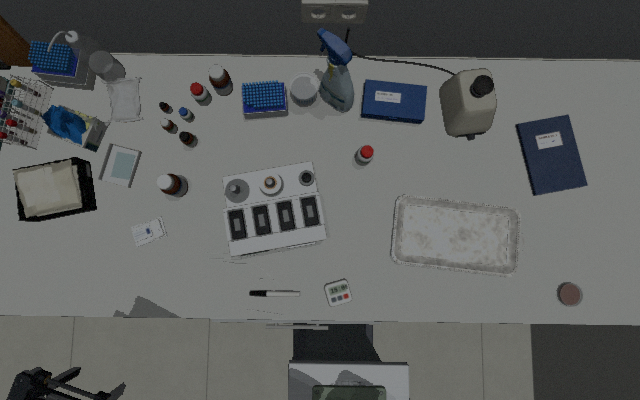

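View pics/wrist0.png

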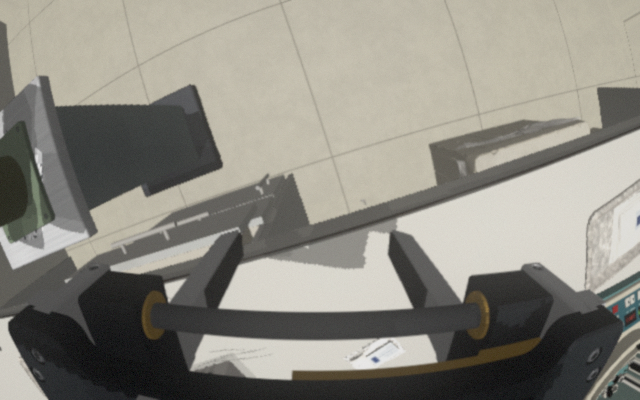

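```bash
cat > h.py <<'E'
import cv2,numpy as np
from rig import bot
def cap(n,save=None):
    c=bot.capture(n)
    if save: cv2.imwrite("pics/"+save,c["frame"])
    return c
def ray(c,u,v,fish=False):
    x=(u-c["cx"])/c["fx"];y=(v-c["cy"])/c["fy"]
    if fish:
        r=np.hypot(x,y);
        d=np.array([x/r*np.sin(r),-y/r*np.sin(r),-np.cos(r)]) if r>1e-9 else np.array([0,0,-1.])
    else: d=np.array([x,-y,-1.])
    return np.array(c["position"]),np.array(c["orientation"])@d
def at(c,u,v,z,fish=False):
    p,d=ray(c,u,v,fish); return p+d*(z-p[2])/d[2]
def proj(c,P,fish=False):
    q=np.array(c["orientation"]).T@(np.array(P)-np.array(c["position"]))
    x,y,z=q[0],-q[1],-q[2]
    if fish:
        t=np.hypot(x,y);a=np.arctan2(t,z);x,y=(x/t*a,y/t*a)
    else: x,y=x/z,y/z
    return np.array([c["cx"]+c["fx"]*x,c["cy"]+c["fy"]*y])
E
python3 - <<'E'
from h import *
for n in ("top","scene"):
    c=cap(n)
    if n=="top": t=c
    box=(215,155,335,260) if n=="top" else (200,160,320,245)
    im=c["frame"][box[1]:box[3],box[0]:box[2]]; cv2.imwrite(f"pics/{n}_crop.png",cv2.resize(im,None,fx=6,fy=6,interpolation=cv2.INTER_CUBIC))
    for th in ("labeller","cartridge_0","reel_0","power_top","steel_tray","reagent_d","reagent_e","power"):
        try:
            for r in bot.trace(th,c)[:6]:
                m=r["mask"].astype(np.uint8); M=cv2.moments(m)
                print(n,th,round(r["conf"],2),np.round(r["rect"],1),"cen",round(M["m10"]/M["m00"],1),round(M["m01"]/M["m00"],1), cv2.minAreaRect(cv2.findNonZero(m)))
        except Exception as e: print(th,e)
E
```

```text
top labeller 0.96 [224.7 162.  325.5 255.8] cen 271.9 208.3 ((271.6351013183594, 208.81082153320312), (82.03509521484375, 97.98179626464844), 80.53767395019531)
top cartridge_0 0.96 [277.3 200.9 297.9 230.5] cen 285.7 215.5 ((285.770263671875, 215.6216278076172), (27.783428192138672, 14.138312339782715), 80.53767395019531)
top cartridge_0 0.88 [299.3 194.6 320.8 223.1] cen 309.6 211.1 ((309.47296142578125, 211.33782958984375), (27.783428192138672, 13.97391414642334), 80.53767395019531)
top cartridge_0 0.86 [230.8 210.3 247.2 237.7] cen 237.7 224.4 ((237.75503540039062, 224.27853393554688), (28.153223037719727, 14.366252899169922), 79.99201965332031)
top cartridge_0 0.84 [255.9 210.  270.3 236.3] cen 262.0 221.1 ((261.9053955078125, 220.9324188232422), (27.783428192138672, 13.645115852355957), 80.53767395019531)
top reel_0 0.72 [260.5 169.7 279.  192.2] cen 270.0 183.3 ((269.5, 183.0), (22.0, 23.0), 90.0)
top steel_tray 0.66 [389.5 191.5 522.7 276.6] cen 456.1 235.3 ((456.3895568847656, 234.910888671875), (128.6041717529297, 71.08576965332031), 6.911226749420166)
top reagent_d 0.91 [1
[... 2484 characters left out ...]
7583008)
scene reagent_d 0.73 [295.9 192.5 305.2 197.9] cen 300.3 194.3 ((300.5, 194.5), (5.0, 7.0), 90.0)
scene reagent_d 0.59 [213.6 142.4 230.1 176.2] cen 220.5 158.1 ((220.5, 158.0), (32.0, 15.0), 90.0)
scene reagent_e 0.93 [344.7 198.6 359.4 225. ] cen 352.0 211.3 ((351.7705078125, 210.52462768554688), (14.123575210571289, 27.52286720275879), 5.194429397583008)
scene reagent_e 0.73 [295.9 192.5 305.2 197.9] cen 300.3 194.3 ((300.5, 194.5), (5.0, 7.0), 90.0)
scene reagent_e 0.59 [213.6 142.4 230.1 176.2] cen 220.5 158.1 ((220.5, 158.0), (32.0, 15.0), 90.0)
scene power 0.58 [298.3 191.4 306.  197. ] cen 300.4 194.4 ((300.5000305175781, 194.5), (5.656853675842285, 4.242640495300293), 45.0)
```

View pics/top_crop.png

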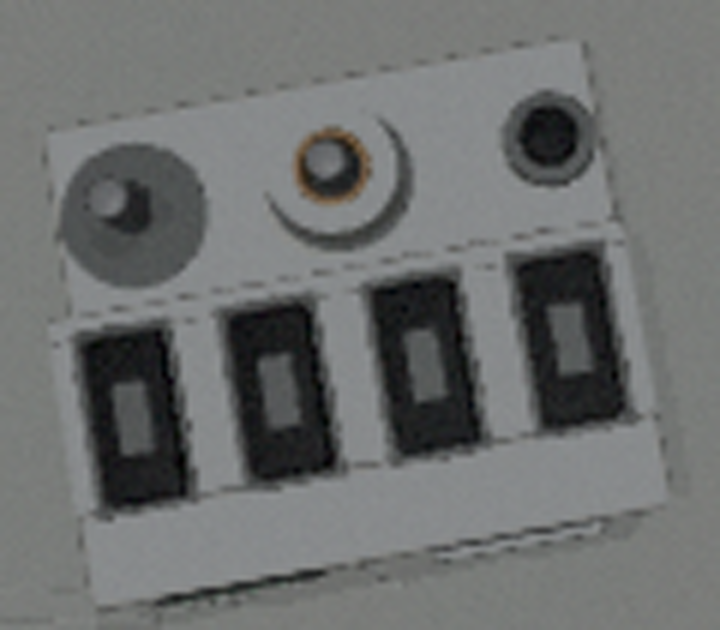

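View pics/scene_crop.png

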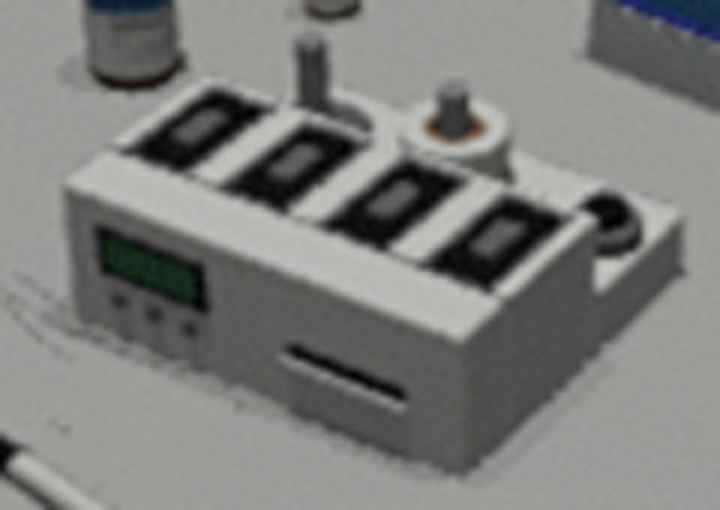

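Run:
```python
from h import *
from scipy.optimize import least_squares
t=cap("top");s=cap("scene")
L=[(0,.093,.09),(0,.031,.09),(0,-.031,.09),(0,-.093,.09)]
pt=[(237.5,224.6),(261.8,220.5),(286,215.7),(310,211.4)]
ps=[(202/6+200,124/6+160),(296/6+200,160/6+160),(398/6+200,198/6+160),(501/6+200,237/6+160)]
# corners of high deck top: crop coords top
Lc=[(-.076,.123,.088),(-.076,-.123,.088),(.138,-.123,.04),(.138,.123,.04)]
pc=[(215+95/6,155+603/6),(215+667/6,155+500/6),(215+583/6,155+40/6),(215+48/6,155+130/6)]
def W(p,l):
    c,sn=np.cos(p[2]),np.sin(p[2]); return np.array([p[0]+c*l[0]-sn*l[1],p[1]+sn*l[0]+c*l[1],l[2]])
def f(p,sets):
    return np.concatenate([proj(c,W(p,l))-q for c,LL,Q in sets for l,q in zip(LL,Q)])
for name,sets in (("top",[(t,L,pt)]),("top+corn",[(t,L,pt),(t,Lc,pc)]),("scene",[(s,L,ps)]),("all",[(t,L,pt),(t,Lc,pc),(s,L,ps)])):
    r=least_squares(f,[.45,.2,.1],args=(sets,)); print(name,np.round(r.x,4),np.round(np.abs(r.fun).max(),2), np.rad2deg(r.x[2]))
p=r.x
for z in (.04,.048,.052,.056,.06):
  print(z,at(t,306.5,177.5,z)[:2],at(s,200+607/6,160+212/6,z)[:2])
print("pow pred y=-.1,x=.092",W(p,(.092,-.1,.05)))
print("reel",W(p,(.092,-.005,.076)), at(t,215+330/6,155+168/6,.1))
# tray
m=bot.trace("steel_tray",t)[0]["mask"].astype(np.uint8)
from numpy import rad2deg
b=cv2.boxPoints(cv2.minAreaRect(cv2.findNonZero(m)))
w=np.array([at(t,*q,.016)[:2] for q in b]); print("tray",w.round(3).tolist(),w.mean(0),[np.linalg.norm(w[i]-w[(i+1)%4]).round(3) for i in range(4)])
m=bot.trace("steel_tray",s)[0]["mask"].astype(np.uint8)
pts=cv2.findNonZero(m)[:,0]; hull=cv2.convexHull(pts)[:,0]
ww=np.array([at(s,*q,.016)[:2] for q in hull]).astype(np.float32); print("scene tray",cv2.minAreaRect(ww))
pts=cv2.findNonZero(bot.trace("steel_tray",t)[0]["mask"].astype(np.uint8))[:,0]
print(cv2.minAreaRect(np.array([at(t,*q,.016)[:2] for q in pts]).astype(np.float32)))
for u in (bot.trace("reagent_d",t))[:2]:
  q=u["rect"]; print("bottle",at(t,(q[0]+q[2])/2,(q[1]+q[3])/2,.05))
cv2.imwrite("pics/tray.png",cv2.resize(t["frame"][180:285,375:535],None,fx=5,fy=5,interpolation=cv2.INTER_CUBIC))
```

```text
top [0.5268 0.1986 0.1962] 0.23 11.239644534552442
top+corn [0.5271 0.1986 0.1878] 1.14 10.759687165515919
scene [0.5339 0.2004 0.1962] 0.34 11.243220615593202
all [0.5282 0.1983 0.1886] 1.56 10.80875227629837
0.04 [0.63921186 0.11871314] [0.65927372 0.13452474]
0.048 [0.63791798 0.11860274] [0.6505507  0.12664985]
0.052 [0.63727104 0.11854753] [0.64618919 0.12271241]
0.056 [0.6366241  0.11849233] [0.64182768 0.11877497]
0.06 [0.63597717 0.11843713] [0.63746617 0.11483753]
pow pred y=-.1,x=.092 [0.6373571  0.11735842 0.05      ]
reel [0.61954162 0.21067299 0.076     ] [0.61422948 0.2094885  0.1       ]
tray [[0.416, -0.105], [0.604, -0.129], [0.567, -0.473], [0.382, -0.443]] [ 0.49212215 -0.28729946] [np.float64(0.189), np.float64(0.347), np.float64(0.188), np.float64(0.34)]
scene tray ((0.4936169981956482, -0.28653714060783386), (0.34619688987731934, 0.19584448635578156), 83.26715087890625)
((0.4924749433994293, -0.2860736846923828), (0.3396422564983368, 0.18838335573673248), 83.96527099609375)
bottle [0.6127955  0.47345698 0.05      ]
bottle [ 0.69843672 -0.03121477  0.05      ]
```

View pics/tray.png

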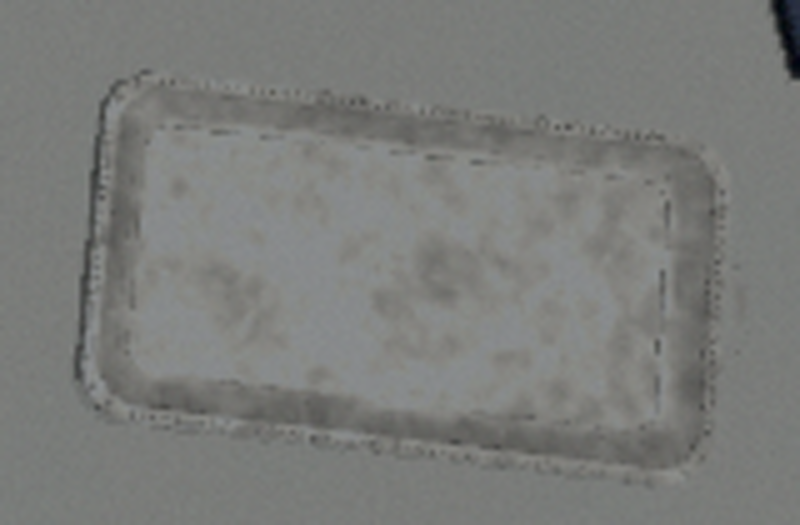

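```bash
cat >> h.py <<'E'
from scipy.spatial.transform import Rotation as Rn
def Rt(yaw):
    c,s=np.cos(yaw),np.sin(yaw); return np.array([[c,0,-s],[s,0,c],[0,-1,0]],float)
def plan(*poses,deg=True):
    """poses: (x,y,z,yawdeg) ; prints tool-frame translation & dr from present"""
    st=bot.state(); p=np.array(st["ee_pos"]);R=np.array(st["orientation"])
    print("now",p.round(4),"yaw",np.rad2deg(np.arctan2(R[1,0],R[0,0])).round(2),"w",round(float(st["width"]),3),"F",np.round(st["contact_force"],1),"t",round(float(st["time"]),2))
    prev=p
    for q in poses:
        t=R.T@(np.array(q[:3])-p); r=Rn.from_matrix(R.T@Rt(np.deg2rad(q[3]))).as_rotvec(degrees=True)
        print("T",t.round(4).tolist(),"dr",r.round(2).tolist(),"rows~",np.ceil(np.linalg.norm(np.array(q[:3])-prev)/.0417),np.ceil(np.linalg.norm(r)/7.16)); prev=np.array(q[:3])
E
python3 -c "
from h import *
plan((.637,.118,.2,11),(.637,.118,.09,11))"
```

```text
now [0.1764 0.5473 0.2225] yaw -17.86 w 0.997 F [ 0.2 -0.1 -0.1] t 1.35
T [0.5701, 0.0225, -0.2673] dr [-0.0, -28.86, 0.0] rows~ 16.0 5.0
T [0.5701, 0.1325, -0.2673] dr [-0.0, -28.86, 0.0] rows~ 3.0 5.0
```

Request:
{"method": "apply_moves", "body": {
  "motion": [
    {"claw": -1,"translation": [0.57,0.0225,-0.267],"dr": [0,-28.9,0]},
    {"claw": -1,"translation": [0.57,0.0225,-0.267],"dr": [0,-28.9,0]},
    {"claw": -1,"translation": [0.57,0.0225,-0.267],"dr": [0,-28.9,0]},
    {"claw": -1,"translation": [0.57,0.0225,-0.267],"dr": [0,-28.9,0]},
    {"claw": -1,"translation": [0.57,0.0225,-0.267],"dr": [0,-28.9,0]},
    {"claw": -1,"translation": [0.57,0.0225,-0.267],"dr": [0,-28.9,0]},
    {"claw": -1,"translation": [0.57,0.0225,-0.267],"dr": [0,-28.9,0]},
    {"claw": -1,"translation": [0.57,0.0225,-0.267],"dr": [0,-28.9,0]},
    {"claw": -1,"translation": [0.57,0.0225,-0.267],"dr": [0,-28.9,0]},
    {"claw": -1,"translation": [0.57,0.0225,-0.267],"dr": [0,-28.9,0]},
    {"claw": -1,"translation": [0.57,0.0225,-0.267],"dr": [0,-28.9,0]},
    {"claw": -1,"translation": [0.57,0.0225,-0.267],"dr": [0,-28.9,0]},
    {"claw": -1,"translation": [0.57,0.0225,-0.267],"dr": [0,-28.9,0]},
    {"claw": -1,"translation": [0.57,0.0225,-0.267],"dr": [0,-28.9,0]},
    {"claw": -1,"translation": [0.57,0.0225,-0.267],"dr": [0,-28.9,0]},
    {"claw": -1,"translation": [0.57,0.0225,-0.267],"dr": [0,-28.9,0]},
    {"claw": -1,"translation": [0.57,0.0225,-0.267],"dr": [0,-28.9,0]},
    {"claw": -1,"translation": [0.57,0.0225,-0.267],"dr": [0,-28.9,0]},
    {"claw": -1,"translation": [0.57,0.0225,-0.267],"dr": [0,-28.9,0]},
    {"claw": -1,"translation": [0.57,0.0225,-0.267],"dr": [0,-28.9,0]}
  ]
}}

```text
time: 3.02
ee_pos: [0.636, 0.1196, 0.2]
orientation: [[0.981, -0.001, -0.193], [0.193, 0.0, 0.981], [-0.001, -1.0, 0.0]]
contact_force: [-0.1, 0.3, 0.4]
width: 0.004
```

Run:
```python
from h import *
plan((.637,.118,.2,11))
c=cap("wrist","w1.png")
```

```text
now [0.636  0.1196 0.2   ] yaw 11.13 w 0.004 F [-0.1  0.3  0.4] t 3.02
T [0.0007, -0.0, -0.0018] dr [-0.03, 0.13, -0.03] rows~ 1.0 1.0
```

View pics/w1.png

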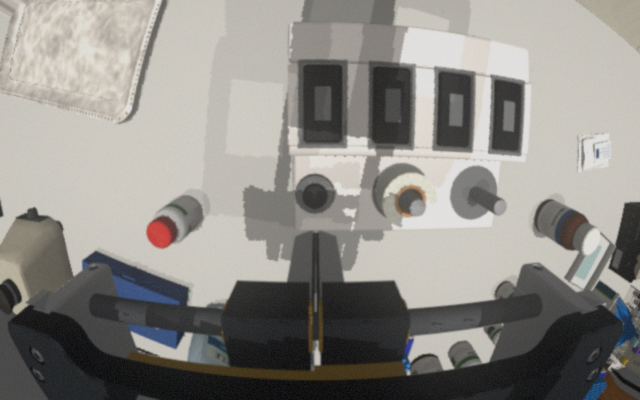

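Run:
```python
from h import *
from scipy.optimize import least_squares
c=cap("wrist"); Q=[]
for r in bot.trace("cartridge_0",c):
    m=r["mask"].astype(np.uint8)
    # undistort: centroid on plane z=.09
    pts=cv2.findNonZero(m)[:,0]
    w=np.array([at(c,*q,.09,True)[:2] for q in pts]).astype(np.float32); b=cv2.minAreaRect(w)
    print(round(r["conf"],2),np.round(r["rect"]),np.round(b[0],4),np.round(b[1],3),round(b[2],1)); 
for r in bot.trace("power",c)[:2]: 
    q=r["rect"];print("pow",r["conf"],np.round(q), [at(c,(q[0]+q[2])/2,(q[1]+q[3])/2,z,True)[:2].round(4) for z in (.045,.05,.055)])
for r in bot.trace("reel_0",c)[:2]:
    q=r["rect"];print("reel",r["conf"],np.round(q))
cv2.imwrite("pics/w1c.png",cv2.resize(c["frame"][140:250,280:520],None,fx=3.3,fy=3.3,interpolation=cv2.INTER_CUBIC))
```

```text
0.93 [438.  72. 466. 146.] [0.5245 0.2283] [0.069 0.035] 10.6
0.88 [372.  65. 411. 142.] [0.5359 0.1676] [0.069 0.035] 11.4
0.58 [494.  80. 523. 150.] [0.5124 0.289 ] [0.069 0.035] 12.3
pow 0.68 [300. 186. 325. 208.] [array([0.6445, 0.1181]), array([0.6432, 0.1178]), array([0.6419, 0.1176])]
reel 0.66 [376. 165. 437. 227.]
```

View pics/w1c.png

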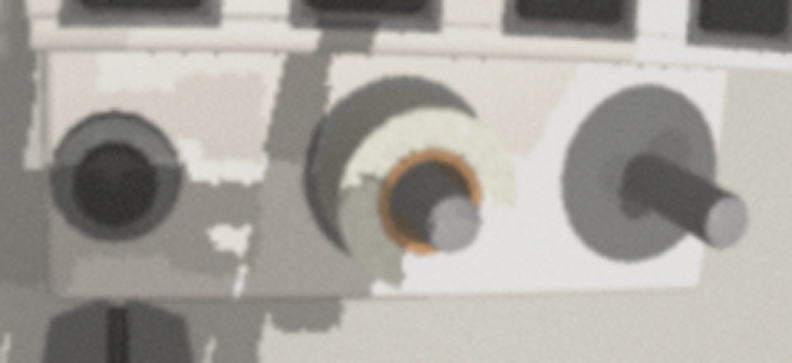

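Request:
{"method": "apply_moves", "body": {
  "motion": [
    {"claw": -1,"translation": [0.004,0.04,-0.0025],"dr": [0,0,0]},
    {"claw": -1,"translation": [0.004,0.08,-0.0025],"dr": [0,0,0]},
    {"claw": -1,"translation": [0.004,0.115,-0.0025],"dr": [0,0,0]},
    {"claw": -1,"translation": [0.004,0.125,-0.0025],"dr": [0,0,0]},
    {"claw": -1,"translation": [0.004,0.13,-0.0025],"dr": [0,0,0]},
    {"claw": -1,"translation": [0.004,0.13,-0.0025],"dr": [0,0,0]}
  ]
}}

```text
time: 3.77
ee_pos: [0.639, 0.1179, 0.0732]
orientation: [[0.981, -0.005, -0.194], [0.194, -0.001, 0.981], [-0.005, -1.0, 0.0]]
contact_force: [-7.1, -0.3, 10.7]
width: 0.003
```

Run:
```python
from h import *
plan((.640,.1178,.0650,11))
c=cap("scene");cv2.imwrite("pics/s2.png",cv2.resize(c["frame"][130:250,200:360],None,fx=5,fy=5,interpolation=cv2.INTER_CUBIC))
```

```text
now [0.639  0.1179 0.0732] yaw 11.17 w 0.003 F [-7.1 -0.3 10.7] t 3.77
T [0.001, 0.0082, -0.0003] dr [-0.02, 0.17, -0.29] rows~ 1.0 1.0
```

View pics/s2.png

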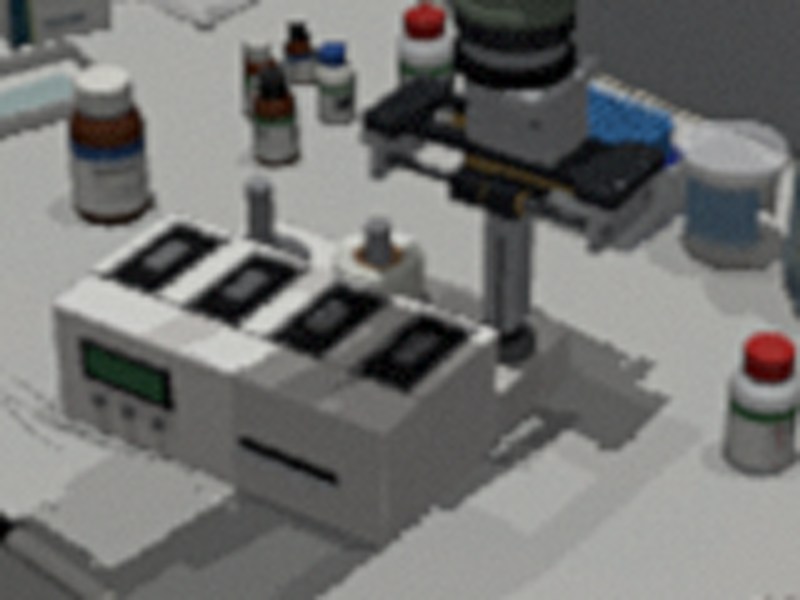

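Request:
{"method": "apply_moves", "body": {
  "motion": [
    {"claw": -1,"translation": [0.001,0.004,0],"dr": [0,0,0]},
    {"claw": -1,"translation": [0.001,0.006,0],"dr": [0,0,0]},
    {"claw": -1,"translation": [0.001,0.006,0],"dr": [0,0,0]},
    {"claw": -1,"translation": [0.001,0.006,0],"dr": [0,0,0]}
  ]
}}

```text
time: 4.15
ee_pos: [0.6393, 0.1179, 0.0729]
orientation: [[0.981, -0.007, -0.195], [0.195, -0.002, 0.981], [-0.007, -1.0, -0.001]]
contact_force: [-12.5, -2.4, 22.6]
width: 0.006
```

Request:
{"method": "apply_moves", "body": {
  "motion": [
    {"claw": -1,"translation": [0.001,-0.002,0],"dr": [0,0,0]},
    {"claw": -1,"translation": [0.001,-0.002,0],"dr": [0,0,0]},
    {"claw": -1,"translation": [0.001,-0.002,0],"dr": [0,0,0]}
  ]
}}

```text
time: 4.4
ee_pos: [0.6417, 0.1185, 0.077]
orientation: [[0.981, -0.003, -0.195], [0.195, -0.002, 0.981], [-0.003, -1.0, -0.001]]
contact_force: [0.3, 1.0, 2.9]
width: 0.005
```

Run:
```python
from h import *
plan((.640,.118,.15,11.1),(.5475,.1069,.15,11.1),(.5475,.1069,.11,11.1),(.5475,.1069,.0980,11.1))
```

```text
now [0.6417 0.1185 0.077 ] yaw 11.25 w 0.005 F [0.3 1.  2.9] t 4.4
T [-0.002, -0.073, -0.0002] dr [0.07, 0.15, -0.17] rows~ 2.0 1.0
T [-0.0948, -0.0727, 0.0069] dr [0.07, 0.15, -0.17] rows~ 3.0 1.0
T [-0.0947, -0.0327, 0.007] dr [0.07, 0.15, -0.17] rows~ 1.0 1.0
T [-0.0947, -0.0207, 0.007] dr [0.07, 0.15, -0.17] rows~ 1.0 1.0
```

Request:
{"method": "apply_moves", "body": {
  "motion": [
    {"claw": -1,"translation": [-0.002,-0.04,0],"dr": [0,0,0]},
    {"claw": -1,"translation": [-0.002,-0.073,0],"dr": [0,0,0]},
    {"claw": -1,"translation": [-0.002,-0.073,0],"dr": [0,0,0]},
    {"claw": -1,"translation": [-0.04,-0.073,0.003],"dr": [0,0,0]},
    {"claw": -1,"translation": [-0.08,-0.073,0.007],"dr": [0,0,0]},
    {"claw": -1,"translation": [-0.0948,-0.073,0.007],"dr": [0,0,0]},
    {"claw": -1,"translation": [-0.0948,-0.073,0.007],"dr": [0,0,0]},
    {"claw": -1,"translation": [-0.0948,-0.05,0.007],"dr": [0,0,0]},
    {"claw": -1,"translation": [-0.0948,-0.034,0.007],"dr": [0,0,0]},
    {"claw": -1,"translation": [-0.0948,-0.034,0.007],"dr": [0,0,0]}
  ]
}}

```text
time: 5.23
ee_pos: [0.5464, 0.107, 0.1083]
orientation: [[0.981, -0.006, -0.195], [0.195, -0.002, 0.981], [-0.007, -1.0, -0.001]]
contact_force: [-0.9, -0.6, -1.2]
width: 0.007
```

Run:
```python
from h import *
plan((.5475,.1069,.105,11.1),(.5475,.1069,.0980,11.1))
c=cap("wrist","w2.png")
```

```text
now [0.5464 0.107  0.1083] yaw 11.25 w 0.007 F [-0.9 -0.6 -1.2] t 5.23
T [0.0011, 0.0032, -0.0003] dr [0.03, 0.15, -0.38] rows~ 1.0 1.0
T [0.0012, 0.0102, -0.0003] dr [0.03, 0.15, -0.38] rows~ 1.0 1.0
```

View pics/w2.png

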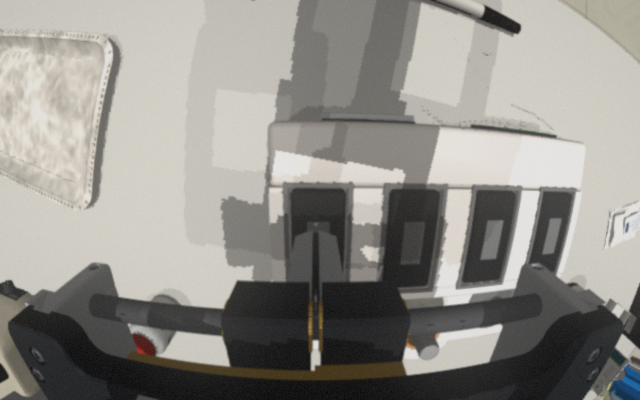

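Request:
{"method": "apply_moves", "body": {
  "motion": [
    {"claw": -1,"translation": [0.001,0.005,0],"dr": [0,0,0]},
    {"claw": -1,"translation": [0.001,0.0095,0],"dr": [0,0,0]},
    {"claw": -1,"translation": [0.001,0.0115,0],"dr": [0,0,0]},
    {"claw": -1,"translation": [0.001,0.0115,0],"dr": [0,0,0]}
  ]
}}

```text
time: 5.62
ee_pos: [0.5498, 0.1073, 0.1]
orientation: [[0.981, -0.002, -0.195], [0.195, -0.002, 0.981], [-0.003, -1.0, -0.001]]
contact_force: [-1.2, -0.3, 3.2]
width: 0.001
```

Request:
{"method": "apply_moves", "body": {
  "motion": [
    {"claw": -1,"translation": [-0.002,0.003,0],"dr": [0,0,0]},
    {"claw": -1,"translation": [-0.002,0.004,0],"dr": [0,0,0]},
    {"claw": -1,"translation": [-0.002,0.004,0],"dr": [0,0,0]}
  ]
}}

```text
time: 5.87
ee_pos: [0.5498, 0.1072, 0.0982]
orientation: [[0.981, 0.002, -0.195], [0.195, -0.001, 0.981], [0.001, -1.0, -0.001]]
contact_force: [-1.2, 1.1, 8.9]
width: 0.005
```

Request:
{"method": "apply_moves", "body": {
  "motion": [
    {"claw": -1,"translation": [0,-0.03,0],"dr": [0,0,0]},
    {"claw": -1,"translation": [0,-0.06,0],"dr": [0,0,0]},
    {"claw": 0.15,"translation": [0,-0.06,0],"dr": [0,0,0]},
    {"claw": 0.15,"translation": [0,-0.06,0],"dr": [0,0,0]},
    {"claw": 0.15,"translation": [0,-0.06,0],"dr": [0,0,0]},
    {"claw": 0.15,"translation": [0,-0.06,0],"dr": [0,0,0]},
    {"claw": 0.15,"translation": [0,-0.06,0],"dr": [0,0,0]},
    {"claw": 0.15,"translation": [0,-0.06,0],"dr": [0,0,0]},
    {"claw": 0.15,"translation": [0,-0.06,0],"dr": [0,0,0]},
    {"claw": 0.15,"translation": [0,-0.06,0],"dr": [0,0,0]}
  ]
}}

```text
time: 6.7
ee_pos: [0.5494, 0.1072, 0.1576]
orientation: [[0.981, 0.0, -0.195], [0.195, -0.001, 0.981], [0.0, -1.0, -0.001]]
contact_force: [0.4, 0.0, -0.8]
width: 0.536
```

Run:
```python
from h import *
plan((.5475,.1069,.16,11.1),(.5475,.1069,.1090,11.1))
c=cap("wrist","w3.png")
for r in bot.trace("cartridge_0",c): print(round(r["conf"],2),np.round(r["rect"]))
c=cap("scene");cv2.imwrite("pics/s3.png",cv2.resize(c["frame"][130:250,200:360],None,fx=4,fy=4,interpolation=cv2.INTER_CUBIC))
```

```text
now [0.5494 0.1072 0.1576] yaw 11.26 w 0.536 F [ 0.4  0.  -0.8] t 6.7
T [-0.0019, -0.0024, 0.0001] dr [0.07, 0.16, 0.01] rows~ 1.0 1.0
T [-0.0019, 0.0486, 0.0001] dr [0.07, 0.16, 0.01] rows~ 2.0 1.0
0.96 [373. 170. 418. 254.]
0.88 [291. 170. 344. 270.]
0.68 [439. 173. 482. 252.]
0.56 [499. 174. 541. 247.]
```

View pics/w3.png

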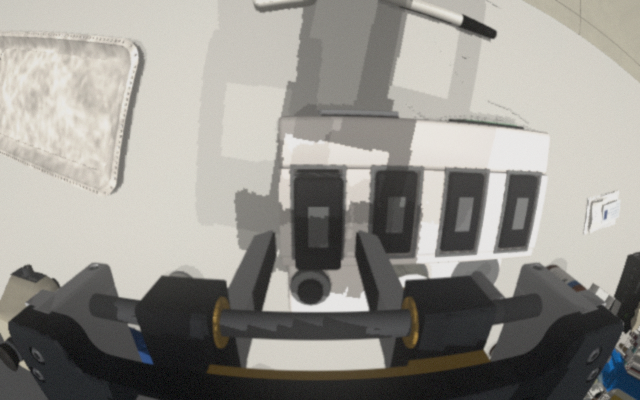

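View pics/s3.png

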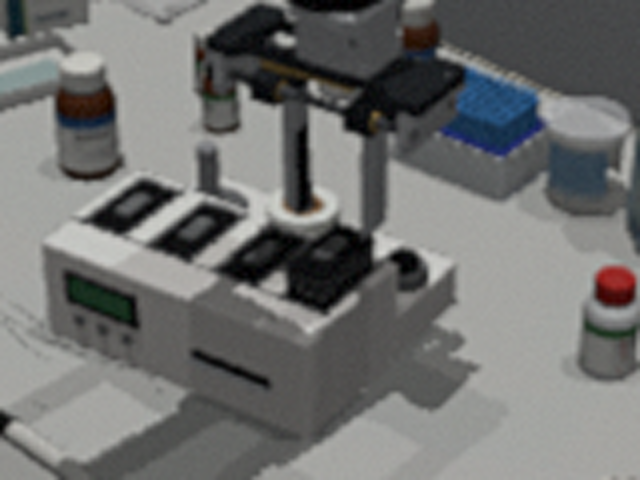

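Request:
{"method": "apply_moves", "body": {
  "motion": [
    {"claw": 0.15,"translation": [-0.0015,0.03,0],"dr": [0,0,0]},
    {"claw": 0.15,"translation": [-0.0015,0.049,0],"dr": [0,0,0]},
    {"claw": 0.15,"translation": [-0.0015,0.049,0],"dr": [0,0,0]},
    {"claw": 0.15,"translation": [-0.0015,0.049,0],"dr": [0,0,0]},
    {"claw": -0.6,"translation": [-0.0015,0.049,0],"dr": [0,0,0]},
    {"claw": -0.6,"translation": [-0.0015,0.049,0],"dr": [0,0,0]},
    {"claw": -0.6,"translation": [-0.0015,0.049,0],"dr": [0,0,0]},
    {"claw": -0.6,"translation": [-0.0015,0.049,0],"dr": [0,0,0]},
    {"claw": -0.6,"translation": [-0.0015,0.049,0],"dr": [0,0,0]}
  ]
}}

```text
time: 7.6
ee_pos: [0.5488, 0.1074, 0.1099]
orientation: [[0.981, 0.003, -0.195], [0.195, -0.0, 0.981], [0.003, -1.0, -0.001]]
contact_force: [-0.8, 1.6, 3.1]
width: 0.361
```

Run:
```python
from h import *
plan((.5475,.1069,.2,11.1),(.4875,-0.2,.2,-6))
```

```text
now [0.5488 0.1074 0.1099] yaw 11.25 w 0.361 F [-0.8  1.6  3.1] t 7.6
T [-0.0011, -0.0901, -0.0003] dr [0.05, 0.15, 0.15] rows~ 3.0 1.0
T [-0.1198, -0.0902, -0.2896] dr [0.03, 17.25, 0.16] rows~ 8.0 3.0
```

```bash
cat >> h.py <<'E'
def tray():
    out=[]
    for n in ("top","scene"):
        c=bot.capture(n); r=bot.trace("steel_tray",c)
        if not r: print(n,"no tray"); continue
        pts=cv2.findNonZero(r[0]["mask"].astype(np.uint8))[:,0]
        b=cv2.minAreaRect(np.array([at(c,*q,.016)[:2] for q in pts]).astype(np.float32))
        print("tray",n,round(r[0]["conf"],2),np.round(b[0],4),np.round(b[1],3),round(b[2],1))
E
python3 - <<'E'
from h import *
tray()
plan((.5475,.1069,.2,11.1),(.519,-.3905,.2,-6.2))
E
```

```text
tray top 0.97 [ 0.4927 -0.286 ] [0.34  0.188] 84.0
tray scene 0.82 [ 0.4939 -0.2864] [0.342 0.194] 83.6
now [0.5488 0.1074 0.1098] yaw 11.25 w 0.36 F [-0.3  2.7  2.5] t 7.8
T [-0.0012, -0.0902, -0.0003] dr [0.05, 0.15, 0.15] rows~ 3.0 1.0
T [-0.1262, -0.0901, -0.4826] dr [0.03, 17.45, 0.16] rows~ 12.0 3.0
```

Request:
{"method": "apply_moves", "body": {
  "motion": [
    {"claw": -0.6,"translation": [0,-0.025,0],"dr": [0,0,0]},
    {"claw": -0.6,"translation": [0,-0.055,0],"dr": [0,0,0]},
    {"claw": -0.6,"translation": [0,-0.09,0],"dr": [0,0,0]},
    {"claw": -0.6,"translation": [0,-0.09,0],"dr": [0,0,0]},
    {"claw": -0.6,"translation": [-0.126,-0.09,-0.483],"dr": [0,17.45,0]},
    {"claw": -0.6,"translation": [-0.126,-0.09,-0.483],"dr": [0,17.45,0]},
    {"claw": -0.6,"translation": [-0.126,-0.09,-0.483],"dr": [0,17.45,0]},
    {"claw": -0.6,"translation": [-0.126,-0.09,-0.483],"dr": [0,17.45,0]},
    {"claw": -0.6,"translation": [-0.126,-0.09,-0.483],"dr": [0,17.45,0]},
    {"claw": -0.6,"translation": [-0.126,-0.09,-0.483],"dr": [0,17.45,0]},
    {"claw": -0.6,"translation": [-0.126,-0.09,-0.483],"dr": [0,17.45,0]},
    {"claw": -0.6,"translation": [-0.126,-0.09,-0.483],"dr": [0,17.45,0]},
    {"claw": -0.6,"translation": [-0.126,-0.09,-0.483],"dr": [0,17.45,0]},
    {"claw": -0.6,"translation": [-0.126,-0.09,-0.483],"dr": [0,17.45,0]},
    {"claw": -0.6,"translation": [-0.126,-0.09,-0.483],"dr": [0,17.45,0]},
    {"claw": -0.6,"translation": [-0.126,-0.09,-0.483],"dr": [0,17.45,0]},
    {"claw": -0.6,"translation": [-0.126,-0.09,-0.483],"dr": [0,17.45,0]},
    {"claw": -0.6,"translation": [-0.126,-0.09,-0.483],"dr": [0,17.45,0]},
    {"claw": -0.6,"translation": [-0.126,-0.09,-0.483],"dr": [0,17.45,0]}
  ]
}}

```text
time: 9.38
ee_pos: [0.5185, -0.3903, 0.1986]
orientation: [[0.994, 0.001, 0.109], [-0.109, 0.002, 0.994], [0.001, -1.0, 0.002]]
contact_force: [0.3, 1.1, -0.1]
width: 0.361
```

Run:
```python
from h import *
plan((.519,-.3905,.2,-6.2),(.519,-.3905,.056,-6.2))
c=cap("wrist","w4.png");c=cap("scene","s4.png")
```

```text
now [ 0.5185 -0.3903  0.1986] yaw -6.24 w 0.361 F [ 0.3  1.1 -0.1] t 9.38
T [0.0005, -0.0014, -0.0001] dr [-0.1, -0.04, 0.05] rows~ 1.0 1.0
T [0.0004, 0.1426, -0.0003] dr [-0.1, -0.04, 0.05] rows~ 4.0 1.0
```

View pics/w4.png

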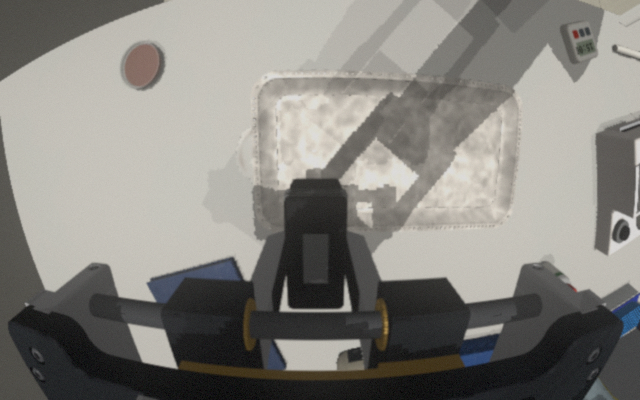

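View pics/s4.png

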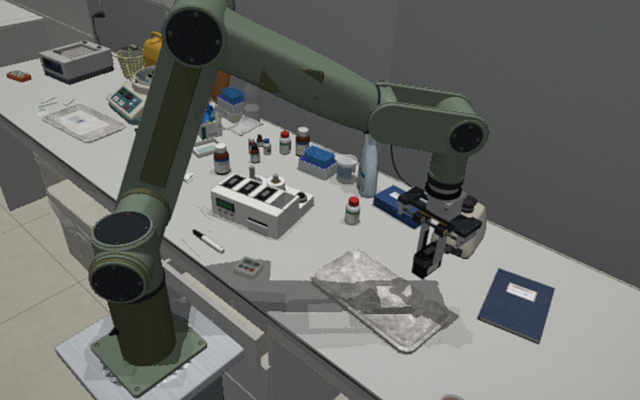

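Request:
{"method": "apply_moves", "body": {
  "motion": [
    {"claw": -0.6,"translation": [0.0005,0.04,0],"dr": [0,0,0]},
    {"claw": -0.6,"translation": [0.0005,0.08,0],"dr": [0,0,0]},
    {"claw": -0.6,"translation": [0.0005,0.12,0],"dr": [0,0,0]},
    {"claw": -0.6,"translation": [0.0005,0.138,0],"dr": [0,0,0]},
    {"claw": -0.6,"translation": [0.0005,0.143,0],"dr": [0,0,0]},
    {"claw": -0.6,"translation": [0.0005,0.143,0],"dr": [0,0,0]},
    {"claw": -0.6,"translation": [0.0005,0.143,0],"dr": [0,0,0]}
  ]
}}

```text
time: 10.07
ee_pos: [0.5206, -0.3877, 0.0565]
orientation: [[0.995, 0.002, 0.104], [-0.104, 0.001, 0.995], [0.002, -1.0, 0.001]]
contact_force: [-0.2, 0.8, 0.1]
width: 0.362
```

Request:
{"method": "apply_moves", "body": {
  "motion": [
    {"claw": -0.6,"translation": [0,0.002,0],"dr": [0,0,0]},
    {"claw": -0.6,"translation": [0,0.002,0],"dr": [0,0,0]},
    {"claw": 0.0,"translation": [0,0.002,0],"dr": [0,0,0]},
    {"claw": 0.15,"translation": [0,0.002,0],"dr": [0,0,0]},
    {"claw": 0.15,"translation": [0,0.002,0],"dr": [0,0,0]},
    {"claw": 0.15,"translation": [0,-0.04,0],"dr": [0,0,0]},
    {"claw": 0.15,"translation": [0,-0.08,0],"dr": [0,0,0]},
    {"claw": 0.15,"translation": [0,-0.12,0],"dr": [0,0,0]},
    {"claw": 0.15,"translation": [0,-0.145,0],"dr": [0,0,0]},
    {"claw": 0.15,"translation": [0,-0.145,0],"dr": [0,0,0]}
  ]
}}

```text
time: 10.9
ee_pos: [0.5238, -0.3913, 0.2108]
orientation: [[0.994, 0.013, 0.104], [-0.104, -0.01, 0.994], [0.014, -1.0, -0.009]]
contact_force: [1.1, -0.3, 0.9]
width: 0.573
```

Run:
```python
from h import *
# cart 2: labeller (0,-.031)
y=np.deg2rad(11.1)
for i,ly in enumerate((.093,.031,-.031,-.093)): print(i,.530-np.sin(y)*ly,.198+np.cos(y)*ly)
plan((.536,.1676,.2,11.1),(.536,.1676,.110,11.1))
c=cap("wrist","w5.png")
```

```text
0 0.5120954571130907 0.2892602177512788
1 0.5240318190376969 0.2284200725837596
2 0.5359681809623031 0.16757992741624042
3 0.5479045428869094 0.10673978224872122
now [ 0.5238 -0.3913  0.2108] yaw -5.99 w 0.573 F [ 1.1 -0.3  0.9] t 10.9
T [-0.0463, 0.0052, 0.5572] dr [0.62, -17.09, 0.72] rows~ 14.0 3.0
T [-0.0475, 0.0952, 0.558] dr [0.62, -17.09, 0.72] rows~ 3.0 3.0
```

View pics/w5.png

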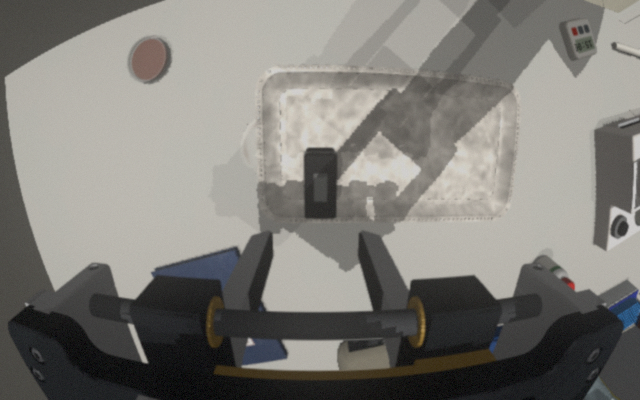

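Request:
{"method": "apply_moves", "body": {
  "motion": [
    {"claw": -1,"translation": [-0.0463,0.005,0.557],"dr": [0.6,-17.1,0.7]},
    {"claw": -1,"translation": [-0.0463,0.005,0.557],"dr": [0.6,-17.1,0.7]},
    {"claw": -1,"translation": [-0.0463,0.005,0.557],"dr": [0.6,-17.1,0.7]},
    {"claw": -1,"translation": [-0.0463,0.005,0.557],"dr": [0.6,-17.1,0.7]},
    {"claw": -1,"translation": [-0.0463,0.005,0.557],"dr": [0.6,-17.1,0.7]},
    {"claw": -1,"translation": [-0.0463,0.005,0.557],"dr": [0.6,-17.1,0.7]},
    {"claw": -1,"translation": [-0.0463,0.005,0.557],"dr": [0.6,-17.1,0.7]},
    {"claw": -1,"translation": [-0.0463,0.005,0.557],"dr": [0.6,-17.1,0.7]},
    {"claw": -1,"translation": [-0.0463,0.005,0.557],"dr": [0.6,-17.1,0.7]},
    {"claw": -1,"translation": [-0.0463,0.005,0.557],"dr": [0.6,-17.1,0.7]},
    {"claw": -1,"translation": [-0.0463,0.005,0.557],"dr": [0.6,-17.1,0.7]},
    {"claw": -1,"translation": [-0.0463,0.005,0.557],"dr": [0.6,-17.1,0.7]},
    {"claw": -1,"translation": [-0.0463,0.005,0.557],"dr": [0.6,-17.1,0.7]},
    {"claw": -1,"translation": [-0.0463,0.005,0.557],"dr": [0.6,-17.1,0.7]},
    {"claw": -1,"translation": [-0.0463,0.005,0.557],"dr": [0.6,-17.1,0.7]},
    {"claw": -1,"translation": [-0.0463,0.005,0.557],"dr": [0.6,-17.1,0.7]},
    {"claw": -1,"translation": [-0.047,0.045,0.5575],"dr": [0.6,-17.1,0.7]},
    {"claw": -1,"translation": [-0.0475,0.085,0.558],"dr": [0.6,-17.1,0.7]},
    {"claw": -1,"translation": [-0.0475,0.092,0.558],"dr": [0.6,-17.1,0.7]},
    {"claw": -1,"translation": [-0.0475,0.092,0.558],"dr": [0.6,-17.1,0.7]}
  ]
}}

```text
time: 12.62
ee_pos: [0.5321, 0.1673, 0.1087]
orientation: [[0.982, -0.01, -0.19], [0.191, 0.002, 0.982], [-0.01, -1.0, 0.004]]
contact_force: [0.1, 0.2, 0.1]
width: 0.001
```

Run:
```python
from h import *
plan((.536,.1676,.0965,11.1))
c=cap("wrist","w6.png")
```

```text
now [0.5321 0.1673 0.1087] yaw 10.98 w 0.001 F [0.1 0.2 0.1] t 12.62
T [0.004, 0.0121, -0.0005] dr [-0.24, -0.12, -0.56] rows~ 1.0 1.0
```

View pics/w6.png

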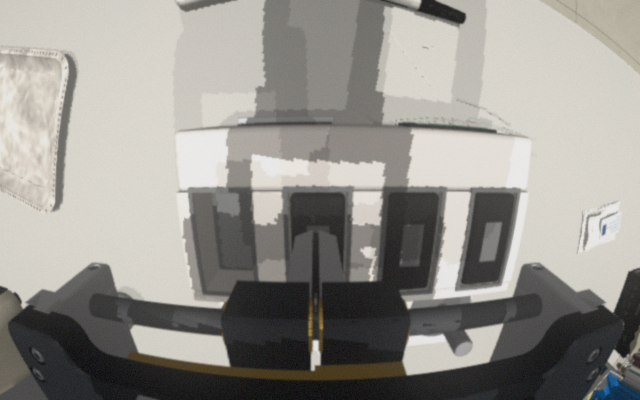

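Request:
{"method": "apply_moves", "body": {
  "motion": [
    {"claw": -1,"translation": [0.003,0.005,0],"dr": [0,0,-0.4]},
    {"claw": -1,"translation": [0.003,0.01,0],"dr": [0,0,-0.4]},
    {"claw": -1,"translation": [0.003,0.0125,0],"dr": [0,0,-0.4]},
    {"claw": -1,"translation": [0.003,0.013,0],"dr": [0,0,-0.4]},
    {"claw": -1,"translation": [0.003,0.013,0],"dr": [0,0,-0.4]},
    {"claw": -1,"translation": [0.003,0.013,0],"dr": [0,0,-0.4]}
  ]
}}

```text
time: 13.17
ee_pos: [0.5389, 0.1679, 0.101]
orientation: [[0.982, 0.006, -0.191], [0.191, 0.004, 0.982], [0.006, -1.0, 0.003]]
contact_force: [-0.6, -1.6, 6.3]
width: 0.008
```

Request:
{"method": "apply_moves", "body": {
  "motion": [
    {"claw": -1,"translation": [-0.003,0.004,0],"dr": [0,0,0.4]},
    {"claw": -1,"translation": [-0.003,0.006,0],"dr": [0,0,0.4]},
    {"claw": -1,"translation": [-0.003,0.006,0],"dr": [0,0,0.4]}
  ]
}}

```text
time: 13.42
ee_pos: [0.5387, 0.1677, 0.0983]
orientation: [[0.982, 0.005, -0.19], [0.19, 0.004, 0.982], [0.006, -1.0, 0.003]]
contact_force: [-0.7, 0.2, 5.3]
width: 0.005
```

Request:
{"method": "apply_moves", "body": {
  "motion": [
    {"claw": -1,"translation": [0,-0.03,0],"dr": [0,0,0]},
    {"claw": -1,"translation": [-0.002,-0.06,0],"dr": [0,0,0]},
    {"claw": 0.15,"translation": [-0.002,-0.06,0],"dr": [0,0,0]},
    {"claw": 0.15,"translation": [-0.002,-0.06,0],"dr": [0,0,0]},
    {"claw": 0.15,"translation": [-0.002,-0.06,0],"dr": [0,0,0]},
    {"claw": 0.15,"translation": [-0.002,-0.06,0],"dr": [0,0,0]},
    {"claw": 0.15,"translation": [-0.002,-0.06,0],"dr": [0,0,0]},
    {"claw": 0.15,"translation": [-0.002,-0.06,0],"dr": [0,0,0]},
    {"claw": 0.15,"translation": [-0.002,-0.06,0],"dr": [0,0,0]},
    {"claw": 0.15,"translation": [-0.002,-0.06,0],"dr": [0,0,0]},
    {"claw": 0.15,"translation": [-0.002,-0.035,0],"dr": [0,0,0]},
    {"claw": 0.15,"translation": [-0.002,-0.012,0],"dr": [0,0,0]},
    {"claw": 0.15,"translation": [-0.002,-0.011,0],"dr": [0,0,0]},
    {"claw": 0.15,"translation": [-0.002,-0.011,0],"dr": [0,0,0]},
    {"claw": -0.6,"translation": [-0.002,-0.011,0],"dr": [0,0,0]},
    {"claw": -0.6,"translation": [-0.002,-0.011,0],"dr": [0,0,0]},
    {"claw": -0.6,"translation": [-0.002,-0.011,0],"dr": [0,0,0]},
    {"claw": -0.6,"translation": [-0.002,-0.011,0],"dr": [0,0,0]},
    {"claw": -0.6,"translation": [-0.002,-0.011,0],"dr": [0,0,0]}
  ]
}}

```text
time: 15.0
ee_pos: [0.5373, 0.1681, 0.1105]
orientation: [[0.982, 0.007, -0.19], [0.19, 0.005, 0.982], [0.008, -1.0, 0.004]]
contact_force: [-1.1, 3.1, 3.0]
width: 0.358
```

Run:
```python
from h import *
tray()
plan((.536,.1676,.2,11),(.443,-.382,.2,-6.2))
c=cap("scene");cv2.imwrite("pics/s7.png",cv2.resize(c["frame"][130:380,200:500],None,fx=2.5,fy=2.5,interpolation=cv2.INTER_CUBIC))
```

```text
tray top 0.76 [ 0.4925 -0.2862] [0.34  0.189] 84.1
tray scene 0.84 [ 0.4936 -0.2865] [0.344 0.192] 84.2
now [0.5372 0.1681 0.1101] yaw 10.97 w 0.361 F [0.1 5.2 3.8] t 15.2
T [-0.0006, -0.0899, 0.0001] dr [-0.23, -0.03, 0.42] rows~ 3.0 1.0
T [-0.1965, -0.0934, -0.5218] dr [-0.29, 17.17, 0.39] rows~ 14.0 3.0
```

View pics/s7.png

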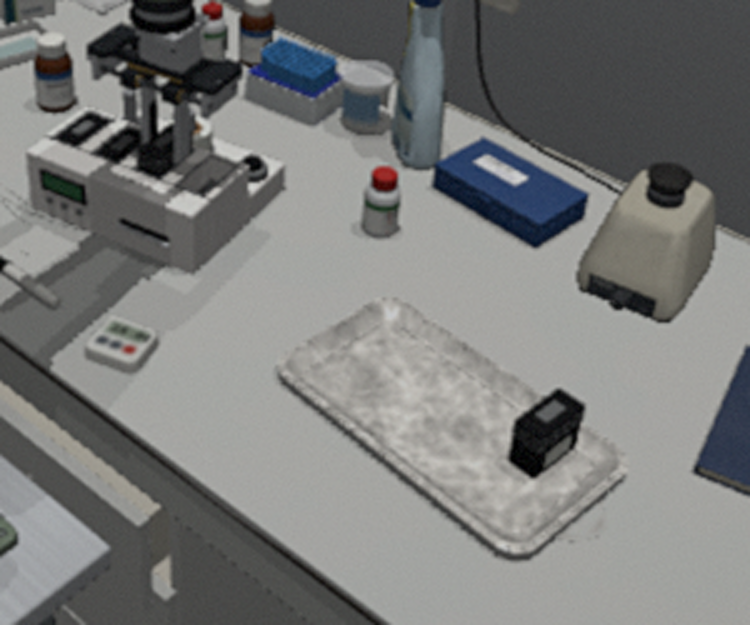

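Request:
{"method": "apply_moves", "body": {
  "motion": [
    {"claw": -0.6,"translation": [0,-0.025,0],"dr": [0,0,0]},
    {"claw": -0.6,"translation": [0,-0.055,0],"dr": [0,0,0]},
    {"claw": -0.6,"translation": [0,-0.09,0],"dr": [0,0,0]},
    {"claw": -0.6,"translation": [-0.196,-0.0935,-0.522],"dr": [-0.3,17.2,0.4]},
    {"claw": -0.6,"translation": [-0.196,-0.0935,-0.522],"dr": [-0.3,17.2,0.4]},
    {"claw": -0.6,"translation": [-0.196,-0.0935,-0.522],"dr": [-0.3,17.2,0.4]},
    {"claw": -0.6,"translation": [-0.196,-0.0935,-0.522],"dr": [-0.3,17.2,0.4]},
    {"claw": -0.6,"translation": [-0.196,-0.0935,-0.522],"dr": [-0.3,17.2,0.4]},
    {"claw": -0.6,"translation": [-0.196,-0.0935,-0.522],"dr": [-0.3,17.2,0.4]},
    {"claw": -0.6,"translation": [-0.196,-0.0935,-0.522],"dr": [-0.3,17.2,0.4]},
    {"claw": -0.6,"translation": [-0.196,-0.0935,-0.522],"dr": [-0.3,17.2,0.4]},
    {"claw": -0.6,"translation": [-0.196,-0.0935,-0.522],"dr": [-0.3,17.2,0.4]},
    {"claw": -0.6,"translation": [-0.196,-0.0935,-0.522],"dr": [-0.3,17.2,0.4]},
    {"claw": -0.6,"translation": [-0.196,-0.0935,-0.522],"dr": [-0.3,17.2,0.4]},
    {"claw": -0.6,"translation": [-0.196,-0.0935,-0.522],"dr": [-0.3,17.2,0.4]},
    {"claw": -0.6,"translation": [-0.196,-0.0935,-0.522],"dr": [-0.3,17.2,0.4]},
    {"claw": -0.6,"translation": [-0.196,-0.0935,-0.522],"dr": [-0.3,17.2,0.4]},
    {"claw": -0.6,"translation": [-0.196,-0.0935,-0.522],"dr": [-0.3,17.2,0.4]},
    {"claw": -0.6,"translation": [-0.196,-0.0935,-0.522],"dr": [-0.3,17.2,0.4]},
    {"claw": -0.6,"translation": [-0.196,-0.0935,-0.522],"dr": [-0.3,17.2,0.4]}
  ]
}}

```text
time: 16.92
ee_pos: [0.4432, -0.3807, 0.1991]
orientation: [[0.994, -0.002, 0.108], [-0.108, 0.002, 0.994], [-0.002, -1.0, 0.001]]
contact_force: [0.5, -0.3, -1.2]
width: 0.357
```

Run:
```python
from h import *
plan((.443,-.382,.2,-6.2),(.443,-.382,.0550,-6.2))
c=cap("wrist","w8.png")
```

```text
now [ 0.4432 -0.3807  0.1991] yaw -6.2 w 0.357 F [ 0.5 -0.3 -1.2] t 16.92
T [-0.0, -0.0009, -0.0013] dr [-0.08, 0.0, -0.12] rows~ 1.0 1.0
T [0.0003, 0.1441, -0.0015] dr [-0.08, 0.0, -0.12] rows~ 4.0 1.0
```

View pics/w8.png

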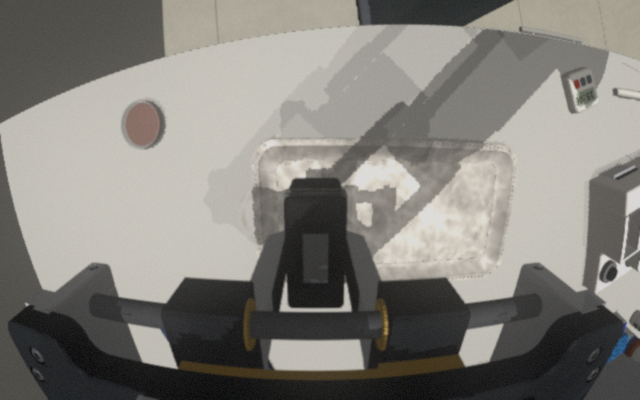

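Request:
{"method": "apply_moves", "body": {
  "motion": [
    {"claw": -0.6,"translation": [0,0.04,-0.001],"dr": [0,0,0]},
    {"claw": -0.6,"translation": [0,0.08,-0.001],"dr": [0,0,0]},
    {"claw": -0.6,"translation": [0,0.12,-0.001],"dr": [0,0,0]},
    {"claw": -0.6,"translation": [0,0.138,-0.001],"dr": [0,0,0]},
    {"claw": -0.6,"translation": [0,0.143,-0.001],"dr": [0,0,0]},
    {"claw": -0.6,"translation": [0,0.145,-0.001],"dr": [0,0,0]},
    {"claw": -0.6,"translation": [0,0.145,-0.001],"dr": [0,0,0]},
    {"claw": -0.6,"translation": [0,0.145,-0.001],"dr": [0,0,0]},
    {"claw": 0,"translation": [0,0.145,-0.001],"dr": [0,0,0]},
    {"claw": 0.15,"translation": [0,0.145,-0.001],"dr": [0,0,0]},
    {"claw": 0.15,"translation": [0,0.145,-0.001],"dr": [0,0,0]},
    {"claw": 0.15,"translation": [0,0.105,-0.001],"dr": [0,0,0]},
    {"claw": 0.15,"translation": [0,0.065,-0.001],"dr": [0,0,0]},
    {"claw": 0.15,"translation": [0,0.025,-0.001],"dr": [0,0,0]},
    {"claw": 0.15,"translation": [0,0,-0.001],"dr": [0,0,0]},
    {"claw": 0.15,"translation": [0,0,-0.001],"dr": [0,0,0]}
  ]
}}

```text
time: 18.3
ee_pos: [0.4467, -0.3851, 0.2079]
orientation: [[0.994, 0.008, 0.107], [-0.107, -0.01, 0.994], [0.009, -1.0, -0.009]]
contact_force: [-0.4, -1.7, 0.5]
width: 0.574
```

Run:
```python
from h import *
plan((.524,.2284,.2,11.1),(.524,.2284,.110,11.1))
c=cap("wrist","w9.png")
```

```text
now [ 0.4467 -0.3851  0.2079] yaw -6.14 w 0.574 F [-0.4 -1.7  0.5] t 18.3
T [0.0112, 0.0022, 0.6183] dr [0.62, -17.24, 0.46] rows~ 15.0 3.0
T [0.0104, 0.0922, 0.6192] dr [0.62, -17.24, 0.46] rows~ 3.0 3.0
```

View pics/w9.png

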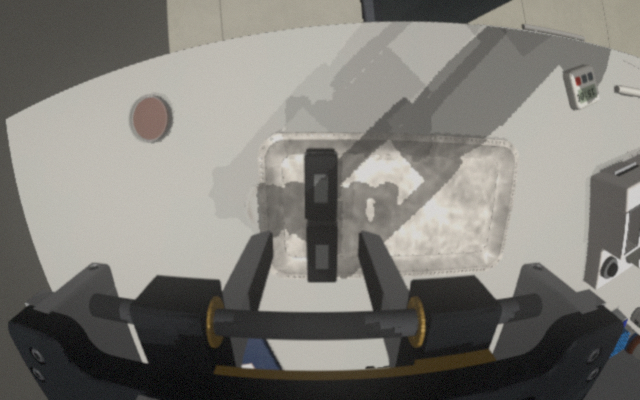

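Request:
{"method": "apply_moves", "body": {
  "motion": [
    {"claw": -1,"translation": [0.0112,0.002,0.618],"dr": [0.6,-17.2,0.5]},
    {"claw": -1,"translation": [0.0112,0.002,0.618],"dr": [0.6,-17.2,0.5]},
    {"claw": -1,"translation": [0.0112,0.002,0.618],"dr": [0.6,-17.2,0.5]},
    {"claw": -1,"translation": [0.0112,0.002,0.618],"dr": [0.6,-17.2,0.5]},
    {"claw": -1,"translation": [0.0112,0.002,0.618],"dr": [0.6,-17.2,0.5]},
    {"claw": -1,"translation": [0.0112,0.002,0.618],"dr": [0.6,-17.2,0.5]},
    {"claw": -1,"translation": [0.0112,0.002,0.618],"dr": [0.6,-17.2,0.5]},
    {"claw": -1,"translation": [0.0112,0.002,0.618],"dr": [0.6,-17.2,0.5]},
    {"claw": -1,"translation": [0.0112,0.002,0.618],"dr": [0.6,-17.2,0.5]},
    {"claw": -1,"translation": [0.0112,0.002,0.618],"dr": [0.6,-17.2,0.5]},
    {"claw": -1,"translation": [0.0112,0.002,0.618],"dr": [0.6,-17.2,0.5]},
    {"claw": -1,"translation": [0.0112,0.002,0.618],"dr": [0.6,-17.2,0.5]},
    {"claw": -1,"translation": [0.0112,0.002,0.618],"dr": [0.6,-17.2,0.5]},
    {"claw": -1,"translation": [0.0112,0.002,0.618],"dr": [0.6,-17.2,0.5]},
    {"claw": -1,"translation": [0.0112,0.002,0.618],"dr": [0.6,-17.2,0.5]},
    {"claw": -1,"translation": [0.0112,0.002,0.618],"dr": [0.6,-17.2,0.5]},
    {"claw": -1,"translation": [0.0112,0.002,0.618],"dr": [0.6,-17.2,0.5]},
    {"claw": -1,"translation": [0.0108,0.04,0.6185],"dr": [0.6,-17.2,0.5]},
    {"claw": -1,"translation": [0.0105,0.08,0.619],"dr": [0.6,-17.2,0.5]},
    {"claw": -1,"translation": [0.0105,0.088,0.619],"dr": [0.6,-17.2,0.5]}
  ]
}}

```text
time: 20.02
ee_pos: [0.5174, 0.227, 0.1059]
orientation: [[0.982, -0.016, -0.19], [0.19, 0.0, 0.982], [-0.016, -1.0, 0.003]]
contact_force: [2.3, 0.0, 5.7]
width: 0.002
```

Run:
```python
from h import *
plan((.524,.2284,.0965,11.1))
c=cap("wrist","w10.png")
```

```text
now [0.5174 0.227  0.1059] yaw 10.95 w 0.002 F [2.3 0.  5.7] t 20.02
T [0.0068, 0.0093, 0.0001] dr [-0.18, -0.15, -0.91] rows~ 1.0 1.0
```

View pics/w10.png

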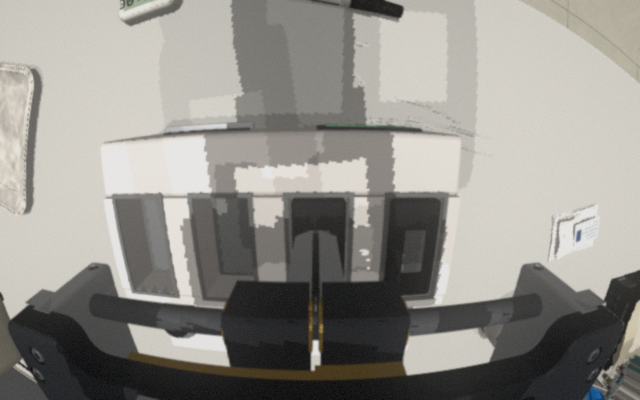

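Request:
{"method": "apply_moves", "body": {
  "motion": [
    {"claw": -1,"translation": [0.005,-0.004,0],"dr": [0,0,-0.8]},
    {"claw": -1,"translation": [0.005,-0.004,0],"dr": [0,0,-0.8]},
    {"claw": -1,"translation": [0.004,0.003,0],"dr": [0,0,-0.6]},
    {"claw": -1,"translation": [0.003,0.008,0],"dr": [0,0,-0.5]},
    {"claw": -1,"translation": [0.003,0.012,0],"dr": [0,0,-0.5]},
    {"claw": -1,"translation": [0.003,0.0125,0],"dr": [0,0,-0.5]},
    {"claw": -1,"translation": [0.003,0.0125,0],"dr": [0,0,-0.5]},
    {"claw": -1,"translation": [0.003,0.0125,0],"dr": [0,0,-0.5]}
  ]
}}

```text
time: 20.73
ee_pos: [0.525, 0.2282, 0.0983]
orientation: [[0.982, 0.003, -0.19], [0.19, 0.004, 0.982], [0.003, -1.0, 0.003]]
contact_force: [2.9, -0.7, 4.4]
width: 0.005
```

Same depth as before, so I'll retract, wait and grasp.

Request:
{"method": "apply_moves", "body": {
  "motion": [
    {"claw": -1,"translation": [0,-0.03,0],"dr": [0,0,0]},
    {"claw": -1,"translation": [0,-0.06,0],"dr": [0,0,0]},
    {"claw": 0.15,"translation": [0,-0.06,0],"dr": [0,0,0]},
    {"claw": 0.15,"translation": [0,-0.06,0],"dr": [0,0,0]},
    {"claw": 0.15,"translation": [0,-0.06,0],"dr": [0,0,0]},
    {"claw": 0.15,"translation": [0,-0.06,0],"dr": [0,0,0]},
    {"claw": 0.15,"translation": [0,-0.06,0],"dr": [0,0,0]},
    {"claw": 0.15,"translation": [0,-0.06,0],"dr": [0,0,0]},
    {"claw": 0.15,"translation": [0,-0.06,0],"dr": [0,0,0]},
    {"claw": 0.15,"translation": [0,-0.06,0],"dr": [0,0,0]},
    {"claw": 0.15,"translation": [0,-0.035,0],"dr": [0,0,0]},
    {"claw": 0.15,"translation": [0,-0.012,0],"dr": [0,0,0]},
    {"claw": 0.15,"translation": [0,-0.011,0],"dr": [0,0,0]},
    {"claw": 0.15,"translation": [0,-0.011,0],"dr": [0,0,0]},
    {"claw": -0.6,"translation": [0,-0.011,0],"dr": [0,0,0]},
    {"claw": -0.6,"translation": [0,-0.011,0],"dr": [0,0,0]},
    {"claw": -0.6,"translation": [0,-0.011,0],"dr": [0,0,0]},
    {"claw": -0.6,"translation": [0,-0.011,0],"dr": [0,0,0]},
    {"claw": -0.6,"translation": [0,-0.011,0],"dr": [0,0,0]}
  ]
}}

```text
time: 22.32
ee_pos: [0.5256, 0.229, 0.1105]
orientation: [[0.982, 0.004, -0.19], [0.19, 0.005, 0.982], [0.005, -1.0, 0.004]]
contact_force: [-0.2, 1.5, 2.3]
width: 0.359
```

Run:
```python
from h import *
tray()
plan((.525,.228,.2,11),(.5276,-.311,.2,-6.2))
c=cap("scene");cv2.imwrite("pics/s11.png",cv2.resize(c["frame"][130:380,200:500],None,fx=2.5,fy=2.5,interpolation=cv2.INTER_CUBIC))
```

```text
tray top 0.93 [ 0.4921 -0.286 ] [0.339 0.19 ] 83.8
tray scene 0.52 [0.602 0.342] [0.124 0.05 ] 48.7
now [0.5256 0.229  0.1102] yaw 10.94 w 0.36 F [-1.   3.9  4.2] t 22.52
T [-0.0003, -0.0898, -0.0005] dr [-0.24, -0.06, 0.3] rows~ 3.0 1.0
T [-0.1001, -0.0926, -0.5302] dr [-0.29, 17.14, 0.26] rows~ 13.0 3.0
```

View pics/s11.png

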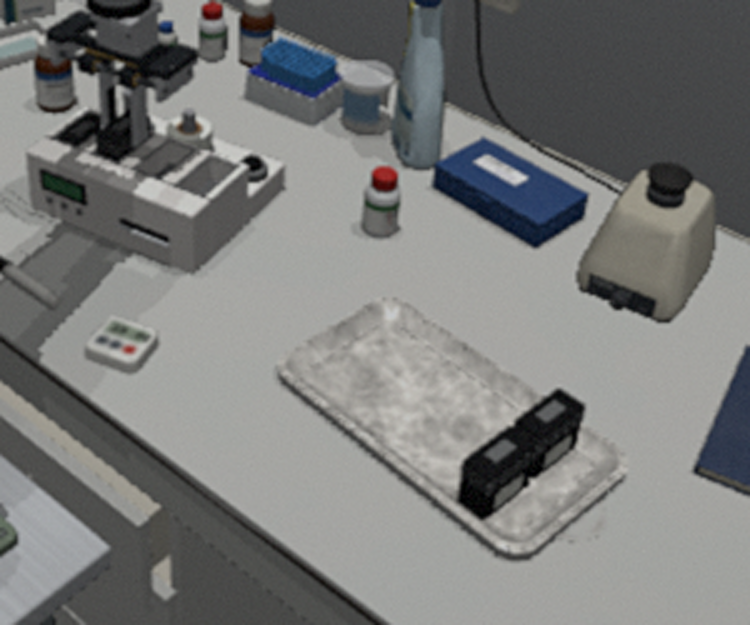

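Cartridge 1 is up and gripped, and the tray hasn't moved. I'll carry it to slot D.

Request:
{"method": "apply_moves", "body": {
  "motion": [
    {"claw": -0.6,"translation": [0,-0.025,0],"dr": [0,0,0]},
    {"claw": -0.6,"translation": [0,-0.055,0],"dr": [0,0,0]},
    {"claw": -0.6,"translation": [0,-0.09,0],"dr": [0,0,0]},
    {"claw": -0.6,"translation": [-0.1,-0.0925,-0.53],"dr": [-0.3,17.1,0.3]},
    {"claw": -0.6,"translation": [-0.1,-0.0925,-0.53],"dr": [-0.3,17.1,0.3]},
    {"claw": -0.6,"translation": [-0.1,-0.0925,-0.53],"dr": [-0.3,17.1,0.3]},
    {"claw": -0.6,"translation": [-0.1,-0.0925,-0.53],"dr": [-0.3,17.1,0.3]},
    {"claw": -0.6,"translation": [-0.1,-0.0925,-0.53],"dr": [-0.3,17.1,0.3]},
    {"claw": -0.6,"translation": [-0.1,-0.0925,-0.53],"dr": [-0.3,17.1,0.3]},
    {"claw": -0.6,"translation": [-0.1,-0.0925,-0.53],"dr": [-0.3,17.1,0.3]},
    {"claw": -0.6,"translation": [-0.1,-0.0925,-0.53],"dr": [-0.3,17.1,0.3]},
    {"claw": -0.6,"translation": [-0.1,-0.0925,-0.53],"dr": [-0.3,17.1,0.3]},
    {"claw": -0.6,"translation": [-0.1,-0.0925,-0.53],"dr": [-0.3,17.1,0.3]},
    {"claw": -0.6,"translation": [-0.1,-0.0925,-0.53],"dr": [-0.3,17.1,0.3]},
    {"claw": -0.6,"translation": [-0.1,-0.0925,-0.53],"dr": [-0.3,17.1,0.3]},
    {"claw": -0.6,"translation": [-0.1,-0.0925,-0.53],"dr": [-0.3,17.1,0.3]},
    {"claw": -0.6,"translation": [-0.1,-0.0925,-0.53],"dr": [-0.3,17.1,0.3]},
    {"claw": -0.6,"translation": [-0.1,-0.0925,-0.53],"dr": [-0.3,17.1,0.3]},
    {"claw": -0.6,"translation": [-0.1,-0.0925,-0.53],"dr": [-0.3,17.1,0.3]},
    {"claw": -0.6,"translation": [-0.1,-0.0925,-0.53],"dr": [-0.3,17.1,0.3]}
  ]
}}

```text
time: 24.23
ee_pos: [0.5271, -0.3094, 0.1991]
orientation: [[0.994, -0.002, 0.106], [-0.106, 0.001, 0.994], [-0.003, -1.0, 0.001]]
contact_force: [0.5, -0.5, -0.6]
width: 0.358
```

Run:
```python
from h import *
plan((.5276,-.311,.2,-6.2),(.5276,-.311,.0540,-6.2))
c=cap("wrist","w12.png")
```

```text
now [ 0.5271 -0.3094  0.1991] yaw -6.09 w 0.358 F [ 0.5 -0.5 -0.6] t 24.23
T [0.0007, -0.0009, -0.0015] dr [-0.03, 0.11, -0.14] rows~ 1.0 1.0
T [0.001, 0.1451, -0.0016] dr [-0.03, 0.11, -0.14] rows~ 4.0 1.0
```

View pics/w12.png

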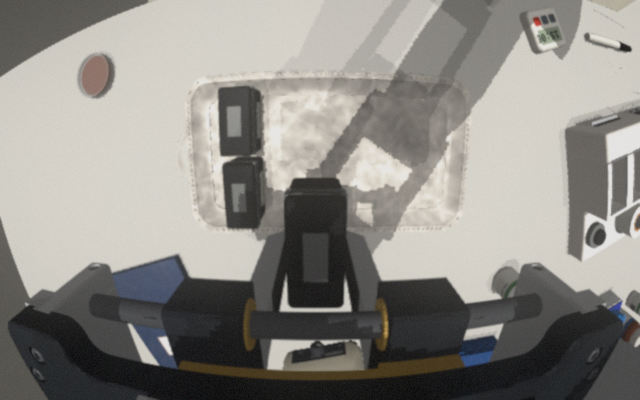

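Request:
{"method": "apply_moves", "body": {
  "motion": [
    {"claw": -0.6,"translation": [0,0.04,-0.001],"dr": [0,0,0]},
    {"claw": -0.6,"translation": [0,0.08,-0.001],"dr": [0,0,0]},
    {"claw": -0.6,"translation": [0,0.12,-0.001],"dr": [0,0,0]},
    {"claw": -0.6,"translation": [0,0.138,-0.001],"dr": [0,0,0]},
    {"claw": -0.6,"translation": [0,0.143,-0.001],"dr": [0,0,0]},
    {"claw": -0.6,"translation": [0,0.145,-0.001],"dr": [0,0,0]},
    {"claw": -0.6,"translation": [0,0.145,-0.001],"dr": [0,0,0]},
    {"claw": -0.6,"translation": [0,0.145,-0.001],"dr": [0,0,0]},
    {"claw": 0,"translation": [0,0.145,-0.001],"dr": [0,0,0]},
    {"claw": 0.15,"translation": [0,0.145,-0.001],"dr": [0,0,0]},
    {"claw": 0.15,"translation": [0,0.145,-0.001],"dr": [0,0,0]},
    {"claw": 0.15,"translation": [0,0.105,-0.001],"dr": [0,0,0]},
    {"claw": 0.15,"translation": [0,0.065,-0.001],"dr": [0,0,0]},
    {"claw": 0.15,"translation": [0,0.025,-0.001],"dr": [0,0,0]},
    {"claw": 0.15,"translation": [0,0,-0.001],"dr": [0,0,0]},
    {"claw": 0.15,"translation": [0,0,-0.001],"dr": [0,0,0]}
  ]
}}

```text
time: 25.62
ee_pos: [0.5312, -0.3133, 0.2082]
orientation: [[0.994, 0.01, 0.106], [-0.105, -0.009, 0.994], [0.011, -1.0, -0.008]]
contact_force: [0.5, -0.5, 0.9]
width: 0.577
```

Run:
```python
from h import *
plan((.512,.2892,.2,11.1),(.512,.2892,.115,11.1))
c=cap("wrist","w13.png")
```

```text
now [ 0.5312 -0.3133  0.2082] yaw -6.06 w 0.577 F [ 0.5 -0.5  0.9] t 25.62
T [-0.0827, 0.0024, 0.5972] dr [0.56, -17.16, 0.56] rows~ 15.0 3.0
T [-0.0837, 0.0874, 0.5979] dr [0.56, -17.16, 0.56] rows~ 3.0 3.0
```

View pics/w13.png

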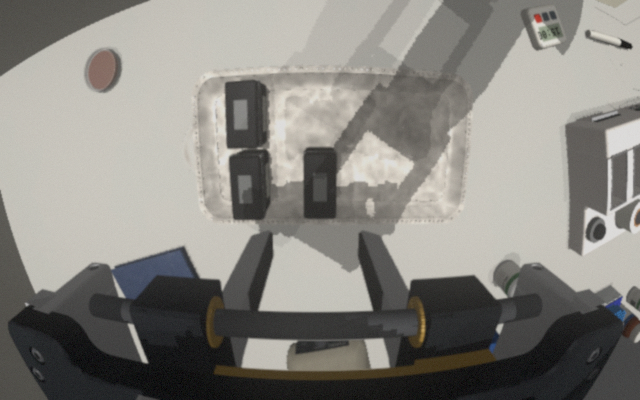

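Three are standing. Next is cartridge 0.

Request:
{"method": "apply_moves", "body": {
  "motion": [
    {"claw": -1,"translation": [-0.0827,0.002,0.597],"dr": [0.6,-17.2,0.5]},
    {"claw": -1,"translation": [-0.0827,0.002,0.597],"dr": [0.6,-17.2,0.5]},
    {"claw": -1,"translation": [-0.0827,0.002,0.597],"dr": [0.6,-17.2,0.5]},
    {"claw": -1,"translation": [-0.0827,0.002,0.597],"dr": [0.6,-17.2,0.5]},
    {"claw": -1,"translation": [-0.0827,0.002,0.597],"dr": [0.6,-17.2,0.5]},
    {"claw": -1,"translation": [-0.0827,0.002,0.597],"dr": [0.6,-17.2,0.5]},
    {"claw": -1,"translation": [-0.0827,0.002,0.597],"dr": [0.6,-17.2,0.5]},
    {"claw": -1,"translation": [-0.0827,0.002,0.597],"dr": [0.6,-17.2,0.5]},
    {"claw": -1,"translation": [-0.0827,0.002,0.597],"dr": [0.6,-17.2,0.5]},
    {"claw": -1,"translation": [-0.0827,0.002,0.597],"dr": [0.6,-17.2,0.5]},
    {"claw": -1,"translation": [-0.0827,0.002,0.597],"dr": [0.6,-17.2,0.5]},
    {"claw": -1,"translation": [-0.0827,0.002,0.597],"dr": [0.6,-17.2,0.5]},
    {"claw": -1,"translation": [-0.0827,0.002,0.597],"dr": [0.6,-17.2,0.5]},
    {"claw": -1,"translation": [-0.0827,0.002,0.597],"dr": [0.6,-17.2,0.5]},
    {"claw": -1,"translation": [-0.0827,0.002,0.597],"dr": [0.6,-17.2,0.5]},
    {"claw": -1,"translation": [-0.0827,0.002,0.597],"dr": [0.6,-17.2,0.5]},
    {"claw": -1,"translation": [-0.0827,0.002,0.597],"dr": [0.6,-17.2,0.5]},
    {"claw": -1,"translation": [-0.083,0.04,0.5975],"dr": [0.6,-17.2,0.5]},
    {"claw": -1,"translation": [-0.0835,0.07,0.598],"dr": [0.6,-17.2,0.5]},
    {"claw": -1,"translation": [-0.0835,0.08,0.598],"dr": [0.6,-17.2,0.5]}
  ]
}}

```text
time: 27.33
ee_pos: [0.5066, 0.2875, 0.1152]
orientation: [[0.981, -0.013, -0.191], [0.191, 0.0, 0.982], [-0.012, -1.0, 0.002]]
contact_force: [-0.7, -1.1, 0.3]
width: 0.008
```

Run:
```python
from h import *
plan((.512,.2892,.0965,11.1))
c=cap("wrist","w14.png")
```

```text
now [0.5066 0.2875 0.1152] yaw 11.02 w 0.008 F [-0.7 -1.1  0.3] t 27.33
T [0.0059, 0.0187, 0.0006] dr [-0.14, -0.08, -0.72] rows~ 1.0 1.0
```

View pics/w14.png

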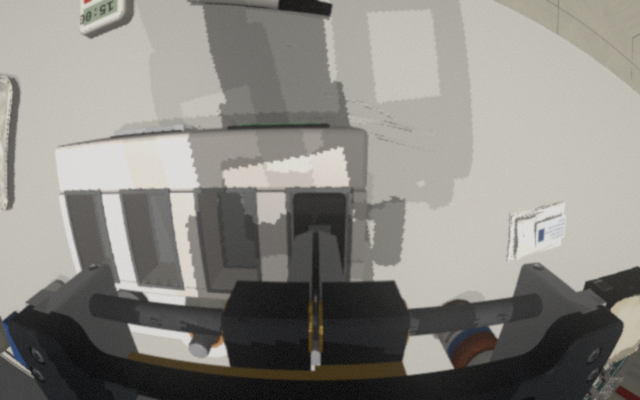

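Request:
{"method": "apply_moves", "body": {
  "motion": [
    {"claw": -1,"translation": [0.004,0.002,0.0015],"dr": [0,0,-0.6]},
    {"claw": -1,"translation": [0.004,0.007,0.0015],"dr": [0,0,-0.6]},
    {"claw": -1,"translation": [0.003,0.012,0.0015],"dr": [0,0,-0.5]},
    {"claw": -1,"translation": [0.003,0.017,0.0015],"dr": [0,0,-0.5]},
    {"claw": -1,"translation": [0.003,0.0215,0.0015],"dr": [0,0,-0.5]},
    {"claw": -1,"translation": [0.003,0.022,0.0015],"dr": [0,0,-0.5]},
    {"claw": -1,"translation": [0.003,0.022,0.0015],"dr": [0,0,-0.5]},
    {"claw": -1,"translation": [0.003,0.022,0.0015],"dr": [0,0,-0.5]}
  ]
}}

```text
time: 28.05
ee_pos: [0.5115, 0.2895, 0.0981]
orientation: [[0.982, 0.001, -0.191], [0.191, 0.002, 0.982], [0.001, -1.0, 0.002]]
contact_force: [-4.4, -3.3, 15.6]
width: 0.005
```

Request:
{"method": "apply_moves", "body": {
  "motion": [
    {"claw": -1,"translation": [0,-0.03,0],"dr": [0,0,0]},
    {"claw": -1,"translation": [0,-0.06,0],"dr": [0,0,0]},
    {"claw": 0.15,"translation": [0,-0.06,0],"dr": [0,0,0]},
    {"claw": 0.15,"translation": [0,-0.06,0],"dr": [0,0,0]},
    {"claw": 0.15,"translation": [0,-0.06,0],"dr": [0,0,0]},
    {"claw": 0.15,"translation": [0,-0.06,0],"dr": [0,0,0]},
    {"claw": 0.15,"translation": [0,-0.06,0],"dr": [0,0,0]},
    {"claw": 0.15,"translation": [0,-0.06,0],"dr": [0,0,0]},
    {"claw": 0.15,"translation": [0,-0.06,0],"dr": [0,0,0]},
    {"claw": 0.15,"translation": [0,-0.06,0],"dr": [0,0,0]},
    {"claw": 0.15,"translation": [0,-0.035,0],"dr": [0,0,0]},
    {"claw": 0.15,"translation": [0,-0.012,0],"dr": [0,0,0]},
    {"claw": 0.15,"translation": [0,-0.011,0],"dr": [0,0,0]},
    {"claw": 0.15,"translation": [0,-0.011,0],"dr": [0,0,0]},
    {"claw": -0.6,"translation": [0,-0.011,0],"dr": [0,0,0]},
    {"claw": -0.6,"translation": [0,-0.011,0],"dr": [0,0,0]},
    {"claw": -0.6,"translation": [0,-0.011,0],"dr": [0,0,0]},
    {"claw": -0.6,"translation": [0,-0.011,0],"dr": [0,0,0]},
    {"claw": -0.6,"translation": [0,-0.011,0],"dr": [0,0,0]}
  ]
}}

```text
time: 29.63
ee_pos: [0.5121, 0.2898, 0.1103]
orientation: [[0.982, 0.002, -0.191], [0.191, 0.003, 0.982], [0.003, -1.0, 0.002]]
contact_force: [-1.0, 0.7, 2.6]
width: 0.362
```

Run:
```python
from h import *
tray()
plan((.512,.289,.2,11),(.452,-.303,.2,-6.2))
c=cap("scene");cv2.imwrite("pics/s15.png",cv2.resize(c["frame"][130:380,200:500],None,fx=2.5,fy=2.5,interpolation=cv2.INTER_CUBIC))
```

```text
tray top 0.92 [ 0.4917 -0.2851] [0.342 0.192] 84.4
tray scene 0.86 [ 0.4926 -0.2864] [0.345 0.194] 84.1
now [0.5121 0.2898 0.11  ] yaw 11.02 w 0.354 F [0.2 0.9 3. ] t 29.83
T [-0.0, -0.09, -0.0006] dr [-0.12, 0.02, 0.16] rows~ 3.0 1.0
T [-0.1721, -0.0917, -0.5702] dr [-0.15, 17.22, 0.14] rows~ 15.0 3.0
```

View pics/s15.png

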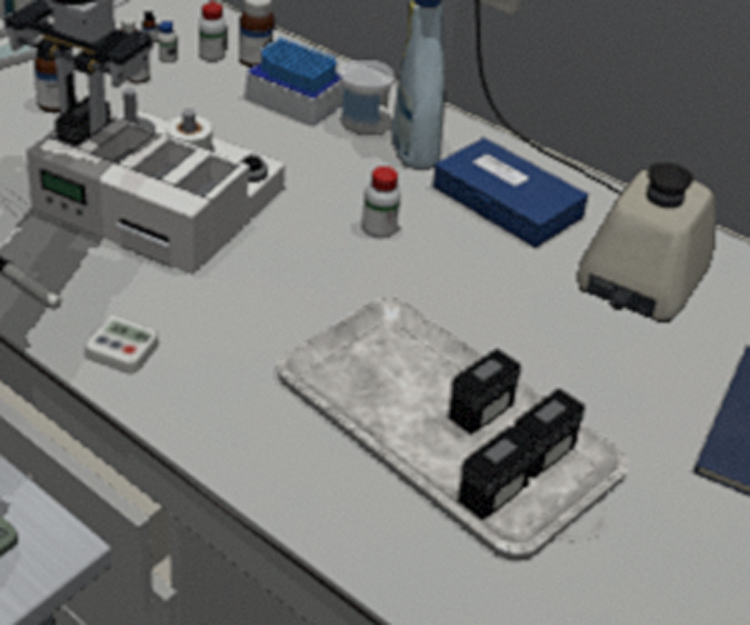

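Request:
{"method": "apply_moves", "body": {
  "motion": [
    {"claw": -0.6,"translation": [0,-0.025,0],"dr": [0,0,0]},
    {"claw": -0.6,"translation": [0,-0.055,0],"dr": [0,0,0]},
    {"claw": -0.6,"translation": [0,-0.09,0],"dr": [0,0,0]},
    {"claw": -0.6,"translation": [-0.172,-0.0917,-0.57],"dr": [-0.2,17.2,0.1]},
    {"claw": -0.6,"translation": [-0.172,-0.0917,-0.57],"dr": [-0.2,17.2,0.1]},
    {"claw": -0.6,"translation": [-0.172,-0.0917,-0.57],"dr": [-0.2,17.2,0.1]},
    {"claw": -0.6,"translation": [-0.172,-0.0917,-0.57],"dr": [-0.2,17.2,0.1]},
    {"claw": -0.6,"translation": [-0.172,-0.0917,-0.57],"dr": [-0.2,17.2,0.1]},
    {"claw": -0.6,"translation": [-0.172,-0.0917,-0.57],"dr": [-0.2,17.2,0.1]},
    {"claw": -0.6,"translation": [-0.172,-0.0917,-0.57],"dr": [-0.2,17.2,0.1]},
    {"claw": -0.6,"translation": [-0.172,-0.0917,-0.57],"dr": [-0.2,17.2,0.1]},
    {"claw": -0.6,"translation": [-0.172,-0.0917,-0.57],"dr": [-0.2,17.2,0.1]},
    {"claw": -0.6,"translation": [-0.172,-0.0917,-0.57],"dr": [-0.2,17.2,0.1]},
    {"claw": -0.6,"translation": [-0.172,-0.0917,-0.57],"dr": [-0.2,17.2,0.1]},
    {"claw": -0.6,"translation": [-0.172,-0.0917,-0.57],"dr": [-0.2,17.2,0.1]},
    {"claw": -0.6,"translation": [-0.172,-0.0917,-0.57],"dr": [-0.2,17.2,0.1]},
    {"claw": -0.6,"translation": [-0.172,-0.0917,-0.57],"dr": [-0.2,17.2,0.1]},
    {"claw": -0.6,"translation": [-0.172,-0.0917,-0.57],"dr": [-0.2,17.2,0.1]},
    {"claw": -0.6,"translation": [-0.172,-0.0917,-0.57],"dr": [-0.2,17.2,0.1]},
    {"claw": -0.6,"translation": [-0.172,-0.0917,-0.57],"dr": [-0.2,17.2,0.1]}
  ]
}}

```text
time: 31.55
ee_pos: [0.4513, -0.3024, 0.1989]
orientation: [[0.994, -0.001, 0.109], [-0.109, 0.001, 0.994], [-0.001, -1.0, 0.001]]
contact_force: [-0.5, 0.6, 0.1]
width: 0.363
```

Run:
```python
from h import *
plan((.452,-.303,.2,-6.2),(.452,-.303,.0540,-6.2))
c=cap("wrist","w16.png")
```

```text
now [ 0.4513 -0.3024  0.1989] yaw -6.28 w 0.363 F [-0.5  0.6  0.1] t 31.55
T [0.0007, -0.0011, -0.0005] dr [-0.07, -0.08, -0.05] rows~ 1.0 1.0
T [0.0009, 0.1449, -0.0007] dr [-0.07, -0.08, -0.05] rows~ 4.0 1.0
```

View pics/w16.png

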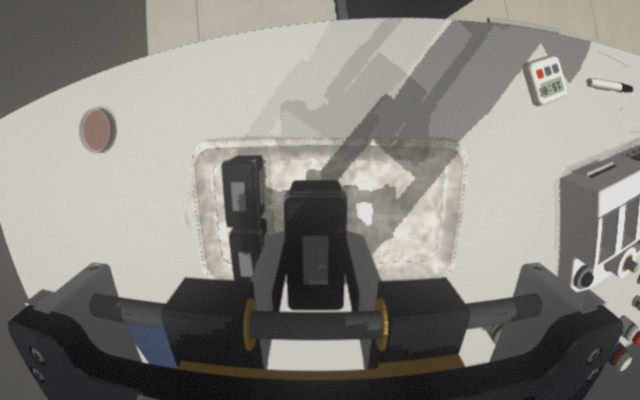

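Request:
{"method": "apply_moves", "body": {
  "motion": [
    {"claw": -0.6,"translation": [0,0.04,-0.001],"dr": [0,0,0]},
    {"claw": -0.6,"translation": [0,0.08,-0.001],"dr": [0,0,0]},
    {"claw": -0.6,"translation": [0,0.12,-0.001],"dr": [0,0,0]},
    {"claw": -0.6,"translation": [0,0.138,-0.001],"dr": [0,0,0]},
    {"claw": -0.6,"translation": [0,0.143,-0.001],"dr": [0,0,0]},
    {"claw": -0.6,"translation": [0,0.145,-0.001],"dr": [0,0,0]},
    {"claw": -0.6,"translation": [0,0.145,-0.001],"dr": [0,0,0]},
    {"claw": -0.6,"translation": [0,0.145,-0.001],"dr": [0,0,0]},
    {"claw": 0,"translation": [0,0.145,-0.001],"dr": [0,0,0]},
    {"claw": 0.15,"translation": [0,0.145,-0.001],"dr": [0,0,0]},
    {"claw": 0.15,"translation": [0,0.145,-0.001],"dr": [0,0,0]},
    {"claw": 0.15,"translation": [0,0.105,-0.001],"dr": [0,0,0]},
    {"claw": 0.15,"translation": [0,0.065,-0.001],"dr": [0,0,0]},
    {"claw": 0.15,"translation": [0,0.025,-0.001],"dr": [0,0,0]},
    {"claw": 0.15,"translation": [0,0,-0.001],"dr": [0,0,0]},
    {"claw": 0.15,"translation": [0,0,-0.001],"dr": [0,0,0]}
  ]
}}

```text
time: 32.93
ee_pos: [0.4551, -0.3057, 0.2068]
orientation: [[0.994, 0.01, 0.108], [-0.107, -0.009, 0.994], [0.011, -1.0, -0.007]]
contact_force: [0.9, -0.6, 0.4]
width: 0.577
```

Run:
```python
from h import *
y=np.deg2rad(11.1); X=.530+np.cos(y)*.092+np.sin(y)*.005; Y=.198+np.sin(y)*.092-np.cos(y)*.005
print(X,Y)
plan((X,Y,.2,11.1),(X,Y,.15,11.1))
c=cap("wrist","w17.png")
```

```text
0.6212415349199161 0.21080555760042227
now [ 0.4551 -0.3057  0.2068] yaw -6.17 w 0.577 F [ 0.9 -0.6  0.4] t 32.93
T [0.1096, 0.0041, 0.5314] dr [0.52, -17.27, 0.55] rows~ 14.0 3.0
T [0.109, 0.0541, 0.5318] dr [0.52, -17.27, 0.55] rows~ 2.0 3.0
```

View pics/w17.png

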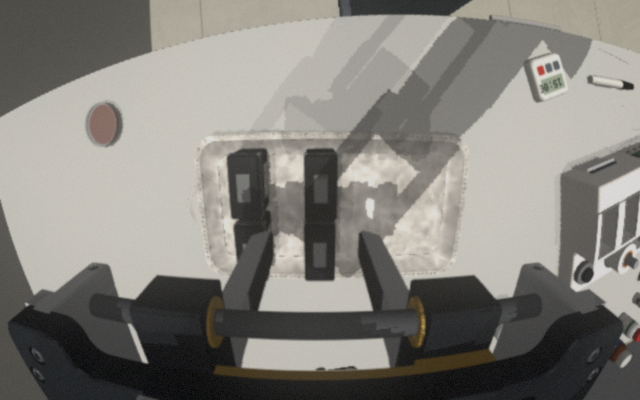

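Request:
{"method": "apply_moves", "body": {
  "motion": [
    {"claw": 0.15,"translation": [0.11,0.004,0.531],"dr": [0.5,-17.3,0.5]},
    {"claw": 0.15,"translation": [0.11,0.004,0.531],"dr": [0.5,-17.3,0.5]},
    {"claw": 0.15,"translation": [0.11,0.004,0.531],"dr": [0.5,-17.3,0.5]},
    {"claw": 0.15,"translation": [0.11,0.004,0.531],"dr": [0.5,-17.3,0.5]},
    {"claw": 0.15,"translation": [0.11,0.004,0.531],"dr": [0.5,-17.3,0.5]},
    {"claw": 0.15,"translation": [0.11,0.004,0.531],"dr": [0.5,-17.3,0.5]},
    {"claw": 0.15,"translation": [0.11,0.004,0.531],"dr": [0.5,-17.3,0.5]},
    {"claw": 0.15,"translation": [0.11,0.004,0.531],"dr": [0.5,-17.3,0.5]},
    {"claw": 0.5,"translation": [0.11,0.004,0.531],"dr": [0.5,-17.3,0.5]},
    {"claw": 0.9,"translation": [0.11,0.004,0.531],"dr": [0.5,-17.3,0.5]},
    {"claw": 0.9,"translation": [0.11,0.004,0.531],"dr": [0.5,-17.3,0.5]},
    {"claw": 0.9,"translation": [0.11,0.004,0.531],"dr": [0.5,-17.3,0.5]},
    {"claw": 0.9,"translation": [0.11,0.004,0.531],"dr": [0.5,-17.3,0.5]},
    {"claw": 0.9,"translation": [0.11,0.004,0.531],"dr": [0.5,-17.3,0.5]},
    {"claw": 0.9,"translation": [0.11,0.004,0.531],"dr": [0.5,-17.3,0.5]},
    {"claw": 0.9,"translation": [0.11,0.004,0.531],"dr": [0.5,-17.3,0.5]},
    {"claw": 0.9,"translation": [0.109,0.03,0.532],"dr": [0.5,-17.3,0.5]},
    {"claw": 0.9,"translation": [0.109,0.045,0.532],"dr": [0.5,-17.3,0.5]},
    {"claw": 0.9,"translation": [0.109,0.045,0.532],"dr": [0.5,-17.3,0.5]}
  ]
}}

```text
time: 34.57
ee_pos: [0.6161, 0.2098, 0.152]
orientation: [[0.982, -0.012, -0.19], [0.19, 0.001, 0.982], [-0.012, -1.0, 0.003]]
contact_force: [-0.3, -0.5, -0.6]
width: 0.95
```

Run:
```python
from h import *
plan((.6212,.2108,.15,11.1),(.6212,.2108,.062,11.1))
c=cap("wrist","w18.png")
r=bot.trace("reel_0",c)
for q in r[:2]:
    pts=cv2.findNonZero(q["mask"].astype(np.uint8))[:,0]
    w=np.array([at(c,*p,.076,True)[:2] for p in pts]).astype(np.float32)
    print(round(q["conf"],2),np.round(q["rect"]),cv2.minEnclosingCircle(w),cv2.minAreaRect(w))
print(proj(c,(.6212,.2108,.076),True),proj(c,(.6212,.2108,.1),True))
```

```text
now [0.6161 0.2098 0.152 ] yaw 10.98 w 0.95 F [-0.3 -0.5 -0.6] t 34.57
T [0.0052, 0.0019, -0.0] dr [-0.2, -0.12, -0.67] rows~ 1.0 1.0
T [0.0063, 0.0899, -0.0003] dr [-0.2, -0.12, -0.67] rows~ 3.0 1.0
0.62 [199. 198. 229. 226.] ((0.6330994367599487, 0.1249743178486824), 0.013468633405864239) ((0.633071780204773, 0.12488249689340591), (0.022334005683660507, 0.026587707921862602), 73.27371215820312)
0.59 [284. 177. 353. 252.] ((0.6185905337333679, 0.2104327529668808), 0.03168987110257149) ((0.6181051731109619, 0.21186020970344543), (0.0618455670773983, 0.055223312228918076), 10.963449478149414)
[315.59910032 219.66717349] [315.73623558 230.02593412]
```

View pics/w18.png

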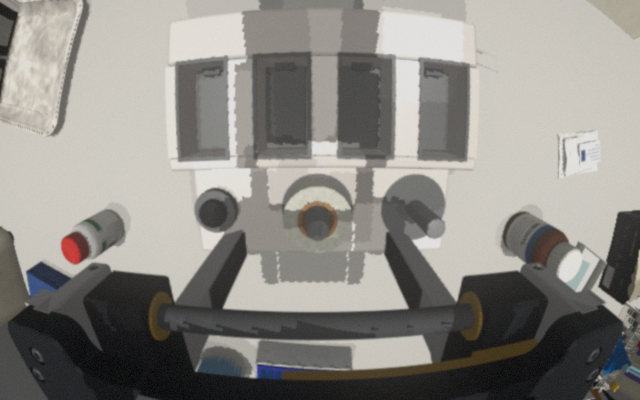

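Request:
{"method": "apply_moves", "body": {
  "motion": [
    {"claw": 0.9,"translation": [0.005,0.02,0],"dr": [0,0,-0.6]},
    {"claw": 0.9,"translation": [0.0055,0.055,0],"dr": [0,0,-0.6]},
    {"claw": 0.9,"translation": [0.006,0.08,0],"dr": [0,0,-0.6]},
    {"claw": 0.9,"translation": [0.006,0.088,0],"dr": [0,0,-0.6]},
    {"claw": 0.9,"translation": [0.006,0.088,0],"dr": [0,0,-0.6]},
    {"claw": 0.9,"translation": [0.006,0.088,0],"dr": [0,0,-0.6]},
    {"claw": -0.3,"translation": [0.006,0.088,0],"dr": [0,0,-0.6]},
    {"claw": -0.3,"translation": [0.006,0.088,0],"dr": [0,0,-0.6]},
    {"claw": -0.3,"translation": [0.006,0.088,0],"dr": [0,0,-0.6]},
    {"claw": -0.3,"translation": [0.006,0.088,0],"dr": [0,0,-0.6]},
    {"claw": -0.3,"translation": [0.006,0.088,0],"dr": [0,0,-0.6]},
    {"claw": -0.3,"translation": [0.006,0.088,0],"dr": [0,0,-0.6]}
  ]
}}

```text
time: 35.67
ee_pos: [0.6245, 0.2124, 0.0687]
orientation: [[0.982, 0.006, -0.191], [0.191, 0.005, 0.982], [0.007, -1.0, 0.004]]
contact_force: [-0.6, 0.1, 2.7]
width: 0.609
```

Run:
```python
from h import *
tray()
plan((.6212,.2108,.18,11.1),(.498,-.203,.18,-6.2))
```

```text
tray top 0.49 [ 0.441  -0.3879] [0.061 0.074] 87.5
tray scene 0.79 [ 0.4931 -0.287 ] [0.342 0.192] 83.7
now [0.6245 0.2124 0.0686] yaw 11.01 w 0.606 F [-1.3  0.7  3.7] t 35.87
T [-0.0028, -0.1114, -0.0005] dr [-0.22, -0.09, 0.37] rows~ 3.0 1.0
T [-0.2027, -0.1142, -0.3831] dr [-0.28, 17.21, 0.34] rows~ 11.0 3.0
```

Request:
{"method": "apply_moves", "body": {
  "motion": [
    {"claw": -0.3,"translation": [0,-0.02,0],"dr": [0,0,0]},
    {"claw": -0.3,"translation": [0,-0.045,0],"dr": [0,0,0]},
    {"claw": -0.3,"translation": [0,-0.075,0],"dr": [0,0,0]},
    {"claw": -0.3,"translation": [0,-0.111,0],"dr": [0,0,0]},
    {"claw": -0.3,"translation": [0,-0.111,0],"dr": [0,0,0]},
    {"claw": -0.3,"translation": [-0.2027,-0.114,-0.383],"dr": [-0.3,17.2,0.3]},
    {"claw": -0.3,"translation": [-0.2027,-0.114,-0.383],"dr": [-0.3,17.2,0.3]},
    {"claw": -0.3,"translation": [-0.2027,-0.114,-0.383],"dr": [-0.3,17.2,0.3]},
    {"claw": -0.3,"translation": [-0.2027,-0.114,-0.383],"dr": [-0.3,17.2,0.3]},
    {"claw": -0.3,"translation": [-0.2027,-0.114,-0.383],"dr": [-0.3,17.2,0.3]},
    {"claw": -0.3,"translation": [-0.2027,-0.114,-0.383],"dr": [-0.3,17.2,0.3]},
    {"claw": -0.3,"translation": [-0.2027,-0.114,-0.383],"dr": [-0.3,17.2,0.3]},
    {"claw": -0.3,"translation": [-0.2027,-0.114,-0.383],"dr": [-0.3,17.2,0.3]},
    {"claw": -0.3,"translation": [-0.2027,-0.114,-0.383],"dr": [-0.3,17.2,0.3]},
    {"claw": -0.3,"translation": [-0.2027,-0.114,-0.383],"dr": [-0.3,17.2,0.3]},
    {"claw": -0.3,"translation": [-0.2027,-0.114,-0.383],"dr": [-0.3,17.2,0.3]},
    {"claw": -0.3,"translation": [-0.2027,-0.114,-0.383],"dr": [-0.3,17.2,0.3]},
    {"claw": -0.3,"translation": [-0.2027,-0.114,-0.383],"dr": [-0.3,17.2,0.3]},
    {"claw": -0.3,"translation": [-0.2027,-0.114,-0.383],"dr": [-0.3,17.2,0.3]}
  ]
}}

```text
time: 37.45
ee_pos: [0.4977, -0.202, 0.1791]
orientation: [[0.994, -0.0, 0.108], [-0.108, 0.001, 0.994], [-0.0, -1.0, 0.001]]
contact_force: [-0.5, 0.1, 0.2]
width: 0.609
```

Run:
```python
from h import *
plan((.498,-.203,.18,-6.2),(.498,-.203,.0315,-6.2))
c=cap("wrist","w19.png")
c=cap("scene");cv2.imwrite("pics/s19.png",cv2.resize(c["frame"][130:380,200:500],None,fx=2.5,fy=2.5,interpolation=cv2.INTER_CUBIC))
```

```text
now [ 0.4977 -0.202   0.1791] yaw -6.19 w 0.609 F [-0.5  0.1  0.2] t 37.45
T [0.0004, -0.0009, -0.001] dr [-0.05, 0.01, -0.02] rows~ 1.0 1.0
T [0.0004, 0.1476, -0.0011] dr [-0.05, 0.01, -0.02] rows~ 4.0 1.0
```

View pics/w19.png

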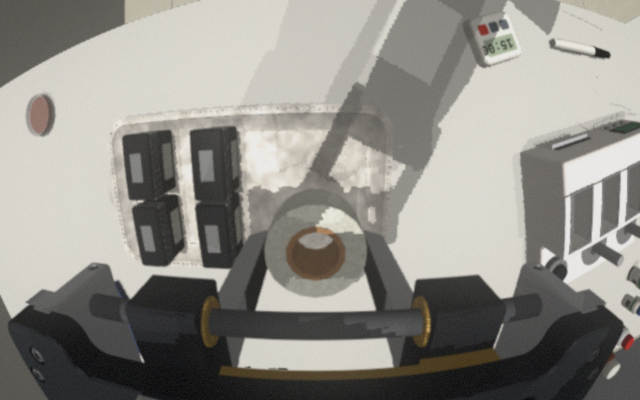

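View pics/s19.png

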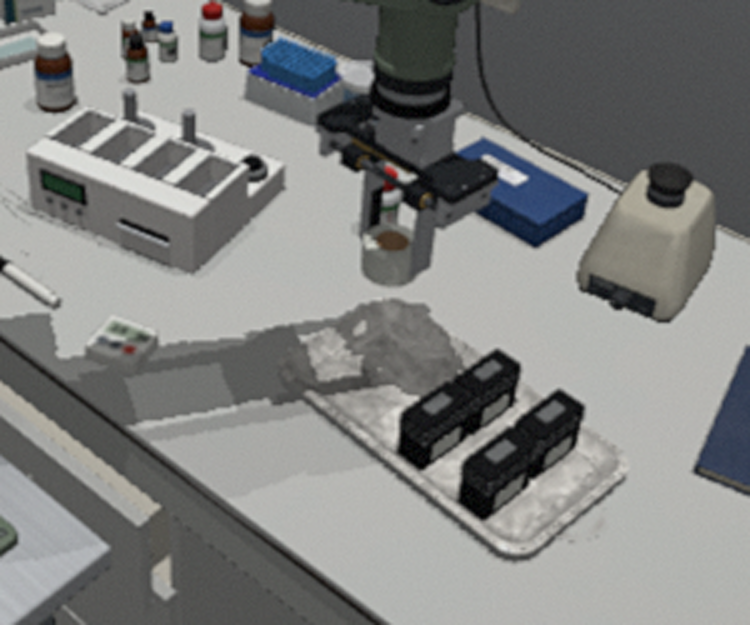

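Request:
{"method": "apply_moves", "body": {
  "motion": [
    {"claw": -0.3,"translation": [0,0.04,-0.001],"dr": [0,0,0]},
    {"claw": -0.3,"translation": [0,0.08,-0.001],"dr": [0,0,0]},
    {"claw": -0.3,"translation": [0,0.12,-0.001],"dr": [0,0,0]},
    {"claw": -0.3,"translation": [0,0.14,-0.001],"dr": [0,0,0]},
    {"claw": -0.3,"translation": [0,0.145,-0.001],"dr": [0,0,0]},
    {"claw": -0.3,"translation": [0,0.1475,-0.001],"dr": [0,0,0]},
    {"claw": -0.3,"translation": [0,0.148,-0.001],"dr": [0,0,0]},
    {"claw": -0.3,"translation": [0,0.148,-0.001],"dr": [0,0,0]},
    {"claw": 0.3,"translation": [0,0.148,-0.001],"dr": [0,0,0]},
    {"claw": 0.6,"translation": [0,0.148,-0.001],"dr": [0,0,0]},
    {"claw": 0.6,"translation": [0,0.148,-0.001],"dr": [0,0,0]},
    {"claw": 0.6,"translation": [0,0.115,-0.001],"dr": [0,0,0]},
    {"claw": 0.6,"translation": [0,0.075,-0.001],"dr": [0,0,0]},
    {"claw": 0.6,"translation": [0,0.035,-0.001],"dr": [0,0,0]},
    {"claw": 0.6,"translation": [0,0,-0.001],"dr": [0,0,0]},
    {"claw": 0.6,"translation": [0,-0.02,0.3],"dr": [0,0,0]},
    {"claw": 0.6,"translation": [0,-0.02,0.3],"dr": [0,0,0]},
    {"claw": 0.6,"translation": [0,-0.02,0.3],"dr": [0,0,0]},
    {"claw": 0.6,"translation": [0,-0.02,0.3],"dr": [0,0,0]},
    {"claw": 0.6,"translation": [0,-0.02,0.3],"dr": [0,0,0]}
  ]
}}

```text
time: 39.22
ee_pos: [0.5202, 0.0059, 0.1943]
orientation: [[0.994, 0.002, 0.107], [-0.107, 0.0, 0.994], [0.002, -1.0, 0.0]]
contact_force: [0.1, 0.9, 0.1]
width: 0.801
```

Request:
{"method": "apply_moves", "body": {
  "motion": [
    {"claw": 0.6,"translation": [0,0,0.15],"dr": [0,0,0]},
    {"claw": 0.6,"translation": [0,0,0.15],"dr": [0,0,0]},
    {"claw": 0.6,"translation": [0,0,0.15],"dr": [0,0,0]},
    {"claw": 0.6,"translation": [0,0,0.15],"dr": [0,0,0]},
    {"claw": 0.6,"translation": [0,0,0.15],"dr": [0,0,0]}
  ]
}}

```text
time: 39.63
ee_pos: [0.5364, 0.16, 0.1951]
orientation: [[0.995, 0.004, 0.101], [-0.101, 0.003, 0.995], [0.003, -1.0, 0.003]]
contact_force: [0.2, -0.1, 0.2]
width: 0.802
```

Run:
```python
from h import *
tray()
t=cap("top","t20.png");s=cap("scene")
cv2.imwrite("pics/s20.png",cv2.resize(s["frame"][130:380,200:500],None,fx=2.5,fy=2.5,interpolation=cv2.INTER_CUBIC))
for th,z in (("cartridge_0",.062),("reel_0",.038)):
    for r in bot.trace(th,t):
        pts=cv2.findNonZero(r["mask"].astype(np.uint8))[:,0]
        w=np.array([at(t,*p,z)[:2] for p in pts]).mean(0); d=w-np.array([.492,-.2865]); a=np.deg2rad(-6.2)
        R=np.array([[np.cos(a),np.sin(a)],[-np.sin(a),np.cos(a)]]); print(th,round(r["conf"],2),w.round(3),"in tray",(R@d).round(3))
```

```text
tray top 0.78 [ 0.4926 -0.2865] [0.34  0.189] 84.3
tray scene 0.8 [ 0.4942 -0.2877] [0.342 0.193] 83.1
cartridge_0 0.96 [ 0.518 -0.373] in tray [ 0.036 -0.083]
cartridge_0 0.8 [ 0.444 -0.366] in tray [-0.039 -0.084]
cartridge_0 0.73 [ 0.524 -0.297] in tray [ 0.033 -0.007]
reel_0 0.74 [ 0.494 -0.196] in tray [-0.008  0.09 ]
```

View pics/s20.png

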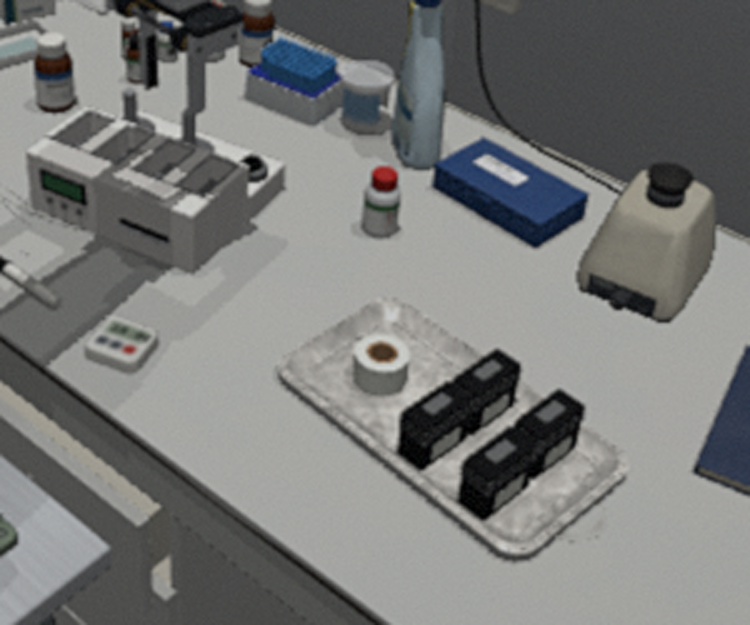

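View pics/t20.png

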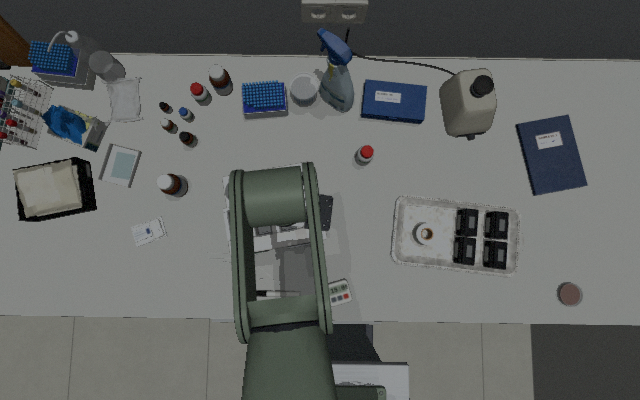

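```bash
python3 -c "
from rig import bot
print(bot.state()['contact_force']); print(bot.job_done())"
```

```text
[ 0.50748924 -0.03986906 -0.56448967]
the job is handed in; nothing more can be done
None
```

I switched the printer off and emptied it into the tray, and the job was handed in at about 40 s of robot time; no verdict is reported back. I pressed the power button to its stop first. I then tripped, drew out and placed cartridges 3, 2, 1 and 0, and slid reel 1 up off its spindle. Spindle 0 was empty at the start, so there was only one reel.

**Last checks:**
- **Tray contents:** The final scene and top pictures show all four cartridges upright and separate on the tray floor, with the reel lying flat.
- **Positions:** The reel sits at about (-8, 90) mm in the tray frame, and three cartridges were measured well inside the limits. The network missed the fourth cartridge in the last top picture, so I confirmed that one only by eye.
- **Tray:** It measured at (0.493, -0.287), unmoved from the start. One mid-run reading from each camera disagreed (conf about 0.5); both times the other camera showed the tray unmoved.
- **Bottles:** Both look to be standing where they started, judged by eye in the pictures.
- **Arm:** It ended above the printer touching nothing, with contact forces under 1 N.

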